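Slide out the flush cover plate and cover the sample tray

TASK

Cover the open sample tray with the thin steel plate that lies flush in the blue cradle. The plate cannot be gripped there: press on its top with the fingertips, only lightly (while it is slid, never more than 18 N on the cradle), and slide it out over the cradle's open end until about a third of its length sticks out, without letting it tip off. Then grip it by its two long sides, lift it clear and lay it gently (not dropped, under 20 N) and flat on the tray, lengthwise between the two end stops, so that it covers the opening; leave the other things where they are.

Things in the scene. Friction and masses are not known exactly. Their poses are not given: they have to be found in the camera images.
- plate_center (a point): Centre (half-way up) of the loose steel plate, 110 mm long (its x), 58 mm wide (its y), 4 mm thick, 100 to 170 g, dark frame line on top. It starts parallel to the cradle, centre within 2 mm of the cradle's x = 0, y = 0, top level with the rims. Same either way round. A steady press of 8 to 11 N with the shut fingertips drags it, less may slip; start and change the press slowly, jerks double it.
- cradle: Fixed blue cradle, white rims, 132 mm long (x), 76 mm wide (y). Origin under its centre, z up; its height varies by 8 mm. Rigid floor: z = 46 mm, x = -66 to +60, y = -31 to +31 mm; rims at both sides and the back (+x) 4 mm higher, tops at z = 50 mm. In each side rim a black rubber spring shoe at x = -35 to +1 mm brakes the plate (1.2 N each, counted in the 18 N). Open front: -x, to the robot.
- tray: Fixed white open sample tray, grey foot, two capped tubes inside. Origin: centre of its underside, on the worktop; x along its length, z up. Rim 104 x 46 mm outside, walls 3 mm, top at z = 46 mm. A grey stop beyond each end: inner faces at x = -59 and +59 mm, 36 mm wide, top at z = 52 mm. Sides free: the plate's long sides stand 6 mm out over the tray's, so fingers pass down outside.
- label_roll: Bystander: roll of white labels, 63 x 80 x 30 mm; origin under its centre.
- sample_cup: Bystander: specimen cup with orange lid, 58 mm across, 62 mm high; origin under its centre.
- beaker: Bystander: clear plastic beaker, 55 mm across, 73 mm high; origin under its centre.
- stain_red: Bystander: red dropper bottle, 36 mm across, 103 mm high; origin under its centre.
- timer: Bystander: white bench timer, 50 x 66 x 58 mm; origin under its centre.
- marker: Bystander: marker pen lying on the worktop, 136 mm long, 18 mm thick; origin under its centre.
- cradle_mouth (a point): Middle of the cradle's open front end at rim height: x = -66, y = 0, z = 50 mm of the cradle, same axes. Drag the plate about 48 mm along -x for a third to stick out here; press behind its middle (+x side), or it tips; alone it tips off once its centre passes this point. In front of the mouth and under the overhang is free space down to the worktop.
There are look-alikes about, which are no part of the job. What is shaped like the part that bears plate_center but pink or yellow is not meant.

How it is judged:
By the outcome, as a careful person would: the job done as asked, in the order asked, and still so for the second after the job is handed in, with the robot touching nothing.
It also fails if it takes over 69 s, if anything falls off the work surface, if the arm or the gripper's body presses on something with over 40 N, if the wrist force passes 120 N, or if a joint passes its speed limit or range.

ROBOT

A 6-joint arm with a two-finger parallel gripper is mounted at the origin on a cart in front of the work surface, level with it; the furniture and walls round the work are solid. World frame = base frame: x ahead of the robot, y to its left, z up, the work surface at z = 0. Lengths are in m, angles in rad, forces in N, time in s.
With the tool pointing down it reaches from about 0.35 to 0.85 m from the base axis. Payload 8.1 kg.
Tool frame: the origin (TCP) lies on the centre line of the jaws, within the pads' length; the fingertips stand 11 mm ahead of it and the grasp point (between the pads) lies 8 mm behind it (bot.nose_length is the distance from the TCP to the fingertips, in m); z points along the fingers, y is the line along which they close (so a half turn about z gives the same grasp; the last joint's range is limited). The gripper opens to 85 mm and grips with 20 to 120 N. Pads are 22 mm wide; open, the fingers measure 114 mm over their backs; the gripper's body (76 mm by 85 mm) begins 54 mm behind the grasp point. The pads swing forward as they close: fully open they stand 13 mm farther back than shut.
Start: joints at [1.18, 0.13, 1.488, -0, 1.523, -0.085], TCP at [0.181, 0.572, 0.207] pointing down, gripper open.
Joint ranges: [-2.96, 2.96], [-0.89, 2.26], [0.02, 2.5], [-1.34, 4.48], [0, 2.73], [-2.66, 2.66]. Speed limits (rad/s): [2.39, 2.39, 2.79, 3.14, 3.14, 3.14].

INTERFACE

Orientations are given as a unit quaternion [x, y, z, w].
In Python, from rig import bot, vision gives the robot as it stands.
- The arm moves only by the tool jog_arm, never from a script. Its argument "plan" is a list of rows, each an object with "turn": the turn, a rotation vector about the tool's x, y, z in degrees, a list of three; "delta_pos": the shift along the tool's x, y, z in m, a list of three; "gripper": the opening, from 0 (shut) to 1 (fully open). In form: [{"turn": [ax, ay, az], "delta_pos": [tx, ty, tz], "gripper": gripper}, ...]. A call has 1 to 8 rows; each row shifts and turns the commanded pose from where the row before left it, along the tool's axes as they then stand; what a row does not reach is not made up. A row lasts 1/8 s, in which the tool goes at most 62.5 mm and 10.7 degrees, less where a joint would pass 70% of its speed; a pose out of reach is approached as far as the arm can. A call is refused whole if a number of a shift passes 0.0625 or a number of a turn 10.7, either way. A call with a gripper value outside its range is refused whole. The fingers move at their own pace and stop on an object; "squeeze" is the grip in N (left out, the last holds). Time passes only in rows, so rows that do not move let the fingers close. It gives the time, the measured TCP pose, the force, the opening and the grip force at its end, in the units of the state.
- bot.observe(): the state, without advancing time (a new reading comes with each control period).
- vision.grab_frame(name): name is "scene" or "top"; returns the picture (420x560x3 uint8, red, green, blue); there is no depth.
- vision.get_calibration(name): a dict with "camera_matrix" (3x3 intrinsics, pixels), "world_from_camera" (4x4, takes a point from camera to world coordinates). Camera axes: x right, y down, z forward; pixel columns grow to the right and rows downward; lengths in m; the calibration is good to about 2 mm. A picture is of the moment at which its call begins. get_calibration takes no time and is no camera call.
- bot.close_job(): hands the job in; it is judged then, once.
The state is a dict: "clock": time; "q": joint angles; "joint_velocities": joint speeds; "joint_efforts": joint torques, N m; "eef_pos": TCP position; "ee_rot": TCP orientation; "contact_force": force on the tool from outside, world axes, zero at the start; "torque": the same for the moment, N m; "finger_gap": finger opening in m; "gripper_force": force on a finger pad.
Only numpy, scipy, OpenCV 4.12 (cv2) and the standard library are available. Lean on these libraries where they do the work, as an engineer would, in place of code of your own. Each camera call takes 0.05 s, during which the arm holds its last target. There are 200 camera calls.

## Working session

There is one attempt and no reset: what is moved stays moved. The work goes in short steps, Python scripts to look and compute and a tool call to move; the robot and the scene stay as the last step left them, time stands still between calls to the robot, and variables do not carry over. Pictures are saved under pics/ and viewed, at most 10 in all, crops included, and the job is handed in when it is done.

Besides the shell and the picture viewer there is one more tool, called after ">>>" by a JSON object that holds its "fn" and its "kwargs", one argument or row to a line. jog_arm: Moves the arm, as the interface text tells. Its arguments: {"type":"object","properties":{"plan":{"type":"array","items":{"type":"object","properties":{"turn":{"type":"array","items":{"type":"number"}},"delta_pos":{"type":"array","items":{"type":"number"}},"gripper":{"type":"number"}}}},"squeeze":{"type":"number"}},"required":["plan"]}

```bash
mkdir -p pics
python3 - <<'E'
from rig import bot, vision
import cv2,numpy as np
for n in("scene","top"):
    f=vision.grab_frame(n); cv2.imwrite(f"pics/{n}0.png",f[:,:,::-1])
    c=vision.get_calibration(n); print(n,np.round(c["camera_matrix"],1).tolist(),np.round(c["world_from_camera"],3).tolist())
print(bot.observe(), bot.nose_length)
E
```

```text
scene [[422.0, 0.0, 269.8], [0.0, 422.0, 209.6], [0.0, 0.0, 1.0]] [[-0.861, -0.35, 0.369, 0.009], [-0.509, 0.607, -0.611, 0.908], [-0.01, -0.714, -0.7, 1.128], [0.0, 0.0, 0.0, 1.0]]
top [[451.7, 0.0, 290.4], [0.0, 451.7, 209.8], [0.0, 0.0, 1.0]] [[0.001, -0.998, 0.056, 0.494], [-1.0, -0.001, 0.007, 0.002], [-0.007, -0.056, -0.998, 1.411], [0.0, 0.0, 0.0, 1.0]]
{'clock': 0.1, 'q': array([ 1.17955691e+00,  1.31108449e-01,  1.48918991e+00, -1.36825271e-05,
        1.52294787e+00, -8.54015724e-02]), 'joint_velocities': array([-8.24584114e-04,  6.48569373e-04, -3.01678898e-03,  1.59365703e-04,
       -9.24384908e-05,  1.11055120e-03]), 'joint_efforts': array([ 2.01422874e-03, -5.70953715e+01, -5.01943338e+01, -9.05555839e-05,
        8.11530801e-03, -4.31980800e-05]), 'eef_pos': array([0.18043904, 0.57167463, 0.20642499]), 'ee_rot': array([ 1.52323256e-01,  9.88330381e-01, -8.05029721e-04, -1.88539873e-04]), 'contact_force': array([-0.21708656,  0.26435729,  0.15458911]), 'torque': array([-0.0579262 ,  0.00861281,  0.02254082]), 'gripper_force': 0.0, 'finger_gap': 0.08545334430244773} 0.011
```

View pics/top0.png

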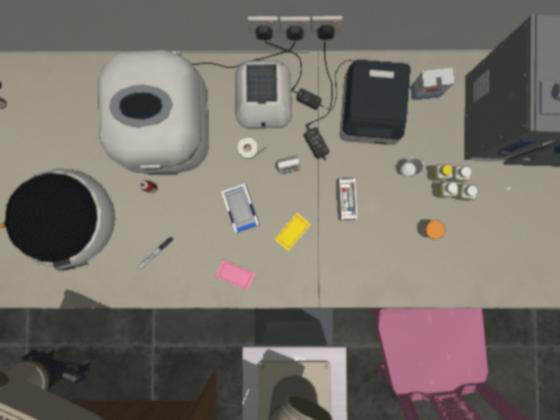

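View pics/scene0.png

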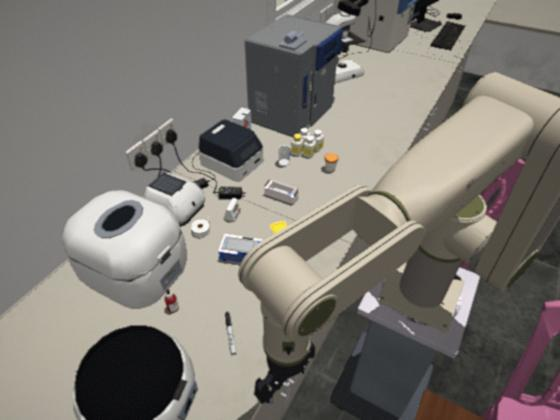

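Run:
```python
import cv2,numpy as np
f=cv2.imread("pics/top0.png")
cv2.imwrite("pics/crop.png",cv2.resize(f[170:290,212:367],None,fx=5,fy=5,interpolation=cv2.INTER_CUBIC)[:600])
h=cv2.cvtColor(f,cv2.COLOR_BGR2HSV)
for n,m in(("blue",cv2.inRange(h,(100,100,40),(130,255,255))),("bright",cv2.inRange(h,(0,0,185),(180,60,255)))):
    m[:,:200]=0;m[:160]=0;m[290:]=0;m[:,380:]=0
    k,l,s,c=cv2.connectedComponentsWithStats(m)
    for i in range(1,k):
        if s[i,4]>8: print(n,s[i].tolist(),np.round(c[i],1))
```

```text
blue [237, 223, 19, 9, 71] [245.9 226.6]
bright [279, 160, 20, 7, 90] [288.1 162.8]
bright [340, 178, 16, 10, 96] [346.6 182.7]
bright [221, 184, 30, 27, 149] [233.9 193.7]
bright [355, 186, 2, 10, 11] [355.1 190.7]
bright [343, 192, 4, 7, 22] [344.6 195.3]
bright [344, 202, 4, 6, 15] [345.9 204.5]
bright [342, 203, 16, 16, 106] [349.  214.1]
bright [254, 217, 4, 7, 19] [255.4 220.1]
bright [233, 224, 4, 8, 24] [234.3 227.8]
```

View pics/crop.png

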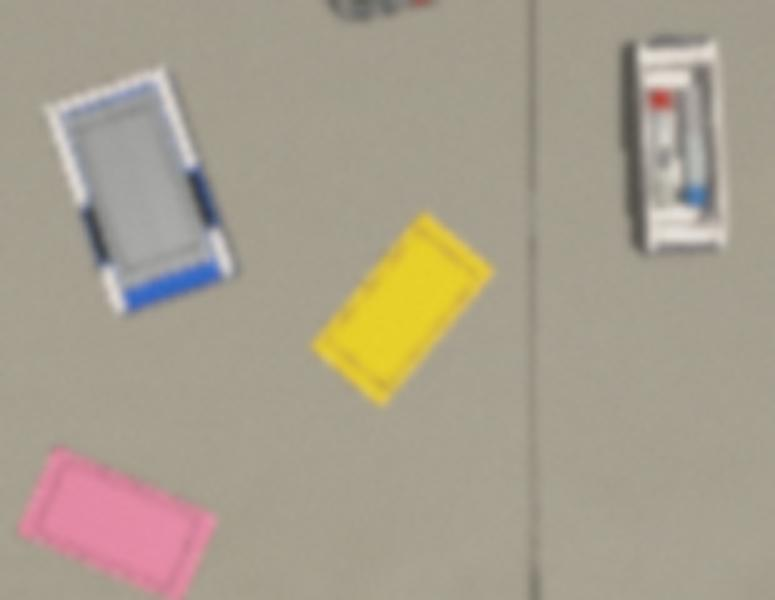

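The crop shows three plate shapes: grey in the blue cradle (240,208), yellow (292,232) and pink (236,275). The grey one with the frame line is the steel plate. The cradle's open blue front is at (246,227), on the robot side, and the tray is at (347,199).

```bash
cat > h.py <<'E'
import cv2,numpy as np
from rig import bot,vision
def ray(n,px,z):
    c=vision.get_calibration(n);K=c["camera_matrix"];T=np.array(c["world_from_camera"])
    d=T[:3,:3]@np.linalg.inv(K)@np.array([px[0],px[1],1.]);o=T[:3,3]
    return o+d*(z-o[2])/d[2]
def rect(n,m,off,s,z):
    ks,l,st,_=cv2.connectedComponentsWithStats(m)
    p=np.argwhere(np.isin(l,[i for i in range(1,ks) if st[i,4]>s*s*6]))[:,::-1].astype(np.float32)
    hull=cv2.convexHull(p)
    b=cv2.boxPoints(cv2.minAreaRect(hull))
    w=np.array([ray(n,((q+.5)/s-.5)+off,z) for q in b])
    print(np.round(w[:,:2]*1000,1).tolist(),'c',np.round(w.mean(0)*1000,1))
    for i in(0,1):
        e=w[i+1]-w[i];print(' side',np.linalg.norm(e)*1000,'ang',np.degrees(np.arctan2(e[1],e[0])))
E
python3 - <<'E'
from h import *
f=cv2.imread("pics/top0.png");s=6
for nm,(x0,y0,x1,y1),z in(("cradle",(213,176,268,240),.05),("tray",(334,168,364,228),.046)):
    c=cv2.resize(f[y0:y1,x0:x1],None,fx=s,fy=s,interpolation=cv2.INTER_CUBIC)
    h=cv2.cvtColor(c,cv2.COLOR_BGR2HSV)
    br=cv2.inRange(h,(0,0,185),(180,60,255));bl=cv2.inRange(h,(100,100,40),(130,255,255))
    print(nm);rect("top",br|bl if nm=="cradle" else br,np.array([x0,y0]),s,z)
    if nm=="cradle":
        g=cv2.inRange(c,(100,100,100),(175,175,175))
        # mouth: blue front patch
        k,l,st,ce=cv2.connectedComponentsWithStats(bl);i=1+st[1:,4].argmax();print('front',ray("top",(ce[i]+.5)/s-.5+[x0,y0],.046))
    if nm=="tray":
        # profile along length, mid column
        print(c[::6,13*s:14*s].mean((1,2)).astype(int).tolist())
# scene view cradle
f=cv2.imread("pics/scene0.png")
a=cv2.resize(f[170:270,210:310],(600,600),interpolation=cv2.INTER_CUBIC);cv2.imwrite("pics/sc.png",a)
E
```

```text
cradle
[[627.0, 225.9], [652.5, 152.7], [525.6, 108.0], [500.3, 180.8]] c [576.3 166.9  50. ]
 side 77.49643672900693 ang -70.75648039229478
 side 134.55955490716622 ang -160.6101370261447
front [0.51908853 0.14602321 0.046     ]
tray
[[664.4, -136.5], [667.1, -185.2], [544.1, -191.1], [541.4, -142.6]] c [ 604.2 -163.8   46. ]
 side 48.81649991545525 ang -86.82509202894249
 side 123.15661425942281 ang -177.26982368339523
[151, 152, 152, 153, 152, 151, 151, 151, 148, 134, 124, 144, 188, 214, 202, 179, 189, 215, 222, 198, 159, 136, 130, 129, 135, 144, 147, 146, 146, 146, 146, 145, 143, 151, 172, 190, 197, 197, 190, 170, 146, 132, 144, 181, 214, 222, 209, 206, 219, 223, 196, 151, 131, 141, 150, 154, 155, 156, 155, 155]
```

View pics/sc.png

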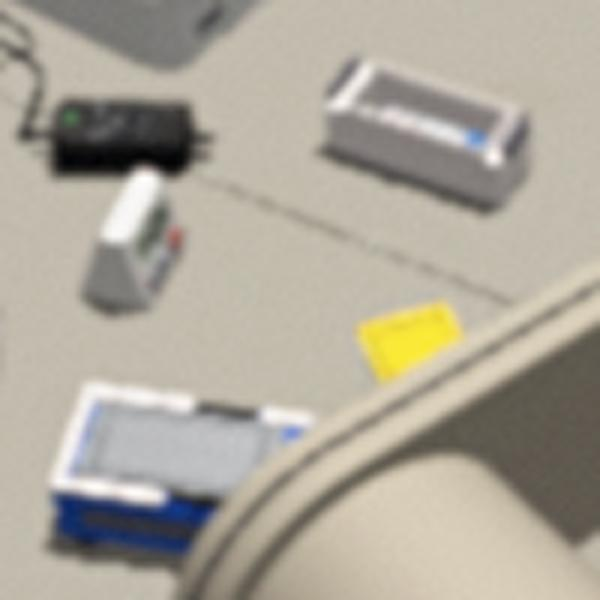

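The scene view agrees: grey plate in the cradle, tray open with two tubes. Next I check the cradle height and work out the approach.

```bash
cat >> h.py <<'E'
from scipy.spatial.transform import Rotation as R
def go(pos,yawy,n):
    """n equal rows from the measured pose to pos (m), tool down, tool y at yawy deg"""
    s=bot.observe();p=np.array(s["eef_pos"]);r=R.from_quat(s["ee_rot"])
    a=np.radians(yawy);y=np.array([np.cos(a),np.sin(a),0]);z=np.array([0,0,-1.]);x=np.cross(y,z)
    t=(r.inv()*R.from_matrix(np.c_[x,y,z])).as_rotvec()
    for i in range(n):
        d=r.inv().apply((np.array(pos)-p)/n)
        print('{"turn":%s,"delta_pos":%s}'%(np.round(np.degrees(t/n),2).tolist(),np.round(d,4).tolist()))
        r=r*R.from_rotvec(t/n)
C=np.array([.5763,.1669]);CA=19.45;T=np.array([.6042,-.1638]);TA=2.9
u=np.array([np.cos(np.radians(CA)),np.sin(np.radians(CA))])
E
python3 - <<'E'
from h import *
for z in(.042,.046,.05,.054,.058): print(z,ray("scene",(225,234.2),z)[:2],ray("top",((165)/5-.5+212,66/5-.5+170),z)[:2])
t=C+u*.022;print(t);go([*t,.12],CA+90,10)
E
```

```text
0.042 [0.65411816 0.14293586] [0.65269016 0.15180196]
0.046 [0.65173979 0.14575318] [0.65222622 0.15136431]
0.05 [0.64936142 0.14857051] [0.65176227 0.15092667]
0.054 [0.64698305 0.15138783] [0.65129833 0.15048903]
0.058 [0.64460468 0.15420515] [0.65083438 0.15005139]
[0.59704451 0.17422565]
{"turn":[-0.01, -0.0, -3.7],"delta_pos":[-0.0517, -0.0253, 0.0087]}
{"turn":[-0.01, -0.0, -3.7],"delta_pos":[-0.05, -0.0286, 0.0087]}
{"turn":[-0.01, -0.0, -3.7],"delta_pos":[-0.048, -0.0318, 0.0087]}
{"turn":[-0.01, -0.0, -3.7],"delta_pos":[-0.0459, -0.0348, 0.0087]}
{"turn":[-0.01, -0.0, -3.7],"delta_pos":[-0.0435, -0.0377, 0.0087]}
{"turn":[-0.01, -0.0, -3.7],"delta_pos":[-0.041, -0.0404, 0.0087]}
{"turn":[-0.01, -0.0, -3.7],"delta_pos":[-0.0383, -0.043, 0.0087]}
{"turn":[-0.01, -0.0, -3.7],"delta_pos":[-0.0354, -0.0454, 0.0087]}
{"turn":[-0.01, -0.0, -3.7],"delta_pos":[-0.0324, -0.0476, 0.0087]}
{"turn":[-0.01, -0.0, -3.7],"delta_pos":[-0.0293, -0.0496, 0.0086]}
```

Height about 0.05 m. Moving above the plate.

>>> {"fn": "jog_arm", "kwargs": {
  "plan": [
    {"turn": [0,0,-3.7],"delta_pos": [-0.0517,-0.0253,0],"gripper": 0},
    {"turn": [0,0,-3.7],"delta_pos": [-0.05,-0.0286,0],"gripper": 0},
    {"turn": [0,0,-3.7],"delta_pos": [-0.048,-0.0318,0],"gripper": 0},
    {"turn": [0,0,-3.7],"delta_pos": [-0.0459,-0.0348,0],"gripper": 0},
    {"turn": [0,0,-3.7],"delta_pos": [-0.0435,-0.0377,0],"gripper": 0},
    {"turn": [0,0,-3.7],"delta_pos": [-0.041,-0.0404,0],"gripper": 0},
    {"turn": [0,0,-3.7],"delta_pos": [-0.0383,-0.043,0],"gripper": 0},
    {"turn": [0,0,-3.7],"delta_pos": [-0.0354,-0.0454,0],"gripper": 0}
  ]
}}

```text
clock: 1.1
eef_pos: [0.515, 0.2529, 0.207]
ee_rot: [-0.106, 0.994, 0.0, -0.0]
contact_force: [-0.2, 0.2, -0.8]
finger_gap: -0.0002
gripper_force: 0.0
```

>>> {"fn": "jog_arm", "kwargs": {
  "plan": [
    {"turn": [0,0,-3.7],"delta_pos": [-0.0324,-0.0476,0.02],"gripper": 0},
    {"turn": [0,0,-3.7],"delta_pos": [-0.0293,-0.0496,0.03],"gripper": 0},
    {"delta_pos": [0,0,0.03],"gripper": 0},
    {"delta_pos": [0,0,0],"gripper": 0},
    {"delta_pos": [0,0,0],"gripper": 0},
    {"delta_pos": [0,0,0],"gripper": 0}
  ]
}}

```text
invalid input
```

Run:
```python
from h import *
t=C+u*.022;go([*t,.071],CA+90,3);s=bot.observe();print(s["eef_pos"],s["contact_force"],s["finger_gap"])
```

```text
{"turn":[0.0, -0.01, -2.42],"delta_pos":[-0.0212, -0.0314, 0.0453]}
{"turn":[0.0, -0.01, -2.42],"delta_pos":[-0.0199, -0.0323, 0.0453]}
{"turn":[0.0, -0.01, -2.42],"delta_pos":[-0.0185, -0.0331, 0.0453]}
[0.51498278 0.25285088 0.20702127] [-0.19725365  0.17833006 -0.76237036] -0.00022971636603672186
```

>>> {"fn": "jog_arm", "kwargs": {
  "plan": [
    {"turn": [0,0,-2.4],"delta_pos": [-0.0212,-0.0314,0.04],"gripper": 0},
    {"turn": [0,0,-2.4],"delta_pos": [-0.0199,-0.0323,0.04],"gripper": 0},
    {"turn": [0,0,-2.4],"delta_pos": [-0.0185,-0.0331,0.04],"gripper": 0},
    {"turn": [0,0,0],"delta_pos": [0,0,0.008],"gripper": 0},
    {"turn": [0,0,0],"delta_pos": [0,0,0],"gripper": 0},
    {"turn": [0,0,0],"delta_pos": [0,0,0],"gripper": 0}
  ]
}}

```text
clock: 1.85
eef_pos: [0.5965, 0.1766, 0.0811]
ee_rot: [-0.168, 0.986, 0.0, 0.001]
contact_force: [-0.5, -0.1, 0.1]
finger_gap: -0.0002
gripper_force: 0.0
```

Run:
```python
from h import *
t=C+u*.022;go([*t,.066],CA+90,1);s=bot.observe();print(s["eef_pos"],s["contact_force"])
f=vision.grab_frame("top");g=vision.grab_frame("scene")
a=cv2.resize(f[170:250,210:290],(400,400),interpolation=cv2.INTER_CUBIC);b=cv2.resize(g[190:290,200:300],(400,400),interpolation=cv2.INTER_CUBIC)
cv2.imwrite("pics/near.png",np.hstack([a,b])[:,:,::-1])
```

```text
{"turn":[-0.0, 0.13, -0.12],"delta_pos":[0.0003, -0.0024, 0.0151]}
[0.59651906 0.17662115 0.08108339] [-0.47485865 -0.13414283  0.09617458]
```

View pics/near.png

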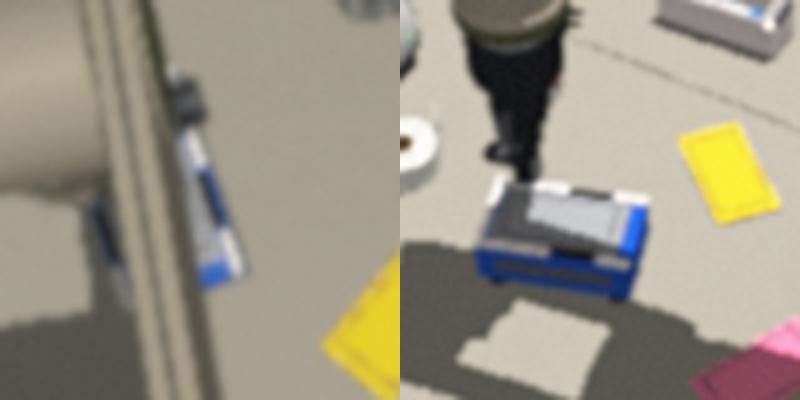

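```bash
cat >> h.py <<'E'
def proj(n,P):
    c=vision.get_calibration(n);q=np.linalg.inv(np.array(c["world_from_camera"]))@np.array([*P,1.]);q=c["camera_matrix"]@q[:3];return q[:2]/q[2]
E
python3 - <<'E'
from h import *
for P in([.5965,.1766,.070],[.5965,.1766,.2],[*C,.05],[*(C+.066*u),.05],[*(C-.066*u),.05]):
    q=proj("scene",P);k=proj("top",P);print(P,q,"crop",(q-[200,190])*4+[400,0],"top",(k-[210,170])*5)
E
```

```text
[0.5965, 0.1766, 0.07] [232.71186224 241.46083212] crop [530.84744897 205.84332849] top [125.180572   151.92132531]
[0.5965, 0.1766, 0.2] [229.71078033 213.85252496] crop [518.84312132  95.41009985] top [ 93.91213302 133.48316815]
[np.float64(0.5763), np.float64(0.1669), 0.05] [239.74769016 245.78462537] crop [558.99076063 223.13850148] top [145.24915994 187.80428337]
[np.float64(0.6385335406150869), np.float64(0.18887695207507915), 0.05] [220.79439041 243.04598418] crop [483.17756162 212.18393671] top [109.74617462  85.22381195]
[np.float64(0.5140664593849131), np.float64(0.14492304792492083), 0.05] [258.95859615 248.56048916] crop [635.83438461 234.24195664] top [180.94085265 290.92999608]
```

>>> {"fn": "jog_arm", "kwargs": {
  "plan": [
    {"turn": [0,0.1,0],"delta_pos": [0,-0.0024,0.004],"gripper": 0},
    {"turn": [0,0,0],"delta_pos": [0,0,0.004],"gripper": 0},
    {"turn": [0,0,0],"delta_pos": [0,0,0.003],"gripper": 0},
    {"turn": [0,0,0],"delta_pos": [0,0,0.002],"gripper": 0},
    {"turn": [0,0,0],"delta_pos": [0,0,0],"gripper": 0},
    {"turn": [0,0,0],"delta_pos": [0,0,0],"gripper": 0}
  ]
}}

```text
clock: 2.7
eef_pos: [0.5969, 0.1732, 0.0665]
ee_rot: [-0.167, 0.986, -0.0, -0.001]
contact_force: [0.4, -1.0, 1.3]
finger_gap: -0.0
gripper_force: 0.0
```

>>> {"fn": "jog_arm", "kwargs": {
  "plan": [
    {"turn": [0,0,0],"delta_pos": [0,0,0.0004],"gripper": 0},
    {"turn": [0,0,0],"delta_pos": [0,0,0.0004],"gripper": 0},
    {"turn": [0,0,0],"delta_pos": [0,0,0.0004],"gripper": 0},
    {"turn": [0,0,0],"delta_pos": [0,0,0.0003],"gripper": 0}
  ]
}}

```text
clock: 3.2
eef_pos: [0.5968, 0.1733, 0.0649]
ee_rot: [-0.167, 0.986, -0.0, -0.001]
contact_force: [-0.1, 0.4, 0.2]
finger_gap: 0.0001
gripper_force: 0.0
```

>>> {"fn": "jog_arm", "kwargs": {
  "plan": [
    {"turn": [0,0,0],"delta_pos": [0,0,0.0003],"gripper": 0},
    {"turn": [0,0,0],"delta_pos": [0,0,0.0003],"gripper": 0},
    {"turn": [0,0,0],"delta_pos": [0,0,0.0003],"gripper": 0},
    {"turn": [0,0,0],"delta_pos": [0,0,0.0003],"gripper": 0}
  ]
}}

```text
clock: 3.7
eef_pos: [0.5968, 0.1733, 0.0637]
ee_rot: [-0.167, 0.986, -0.0, -0.001]
contact_force: [-0.3, -0.3, 0.3]
finger_gap: 0.0004
gripper_force: 0.0
```

>>> {"fn": "jog_arm", "kwargs": {
  "plan": [
    {"turn": [0,0,0],"delta_pos": [0,0,0.0003],"gripper": 0},
    {"turn": [0,0,0],"delta_pos": [0,0,0.0003],"gripper": 0},
    {"turn": [0,0,0],"delta_pos": [0,0,0.0002],"gripper": 0}
  ]
}}

```text
clock: 4.08
eef_pos: [0.5968, 0.1733, 0.0629]
ee_rot: [-0.167, 0.986, -0.0, -0.001]
contact_force: [-0.5, 0.5, -0.4]
finger_gap: -0.0001
gripper_force: 0.0
```

>>> {"fn": "jog_arm", "kwargs": {
  "plan": [
    {"turn": [0,0,0],"delta_pos": [0,0,0.0003],"gripper": 0},
    {"turn": [0,0,0],"delta_pos": [0,0,0.0003],"gripper": 0},
    {"turn": [0,0,0],"delta_pos": [0,0,0.0002],"gripper": 0}
  ]
}}

```text
clock: 4.45
eef_pos: [0.5968, 0.1732, 0.062]
ee_rot: [-0.167, 0.986, -0.0, -0.001]
contact_force: [-0.0, -0.2, 0.6]
finger_gap: -0.0002
gripper_force: 0.0
```

>>> {"fn": "jog_arm", "kwargs": {
  "plan": [
    {"turn": [0,0,0],"delta_pos": [0,0,0.0002],"gripper": 0},
    {"turn": [0,0,0],"delta_pos": [0,0,0.0002],"gripper": 0},
    {"turn": [0,0,0],"delta_pos": [0,0,0.0002],"gripper": 0}
  ]
}}

```text
clock: 4.82
eef_pos: [0.5968, 0.1733, 0.0615]
ee_rot: [-0.167, 0.986, -0.0, -0.001]
contact_force: [0.1, 0.6, 1.2]
finger_gap: -0.0005
gripper_force: 0.0
```

>>> {"fn": "jog_arm", "kwargs": {
  "plan": [
    {"turn": [0,0,0],"delta_pos": [0,0,0.0002],"gripper": 0},
    {"turn": [0,0,0],"delta_pos": [0,0,0.0002],"gripper": 0}
  ]
}}

```text
clock: 5.08
eef_pos: [0.5968, 0.1733, 0.0611]
ee_rot: [-0.167, 0.986, -0.0, -0.001]
contact_force: [0.4, 0.6, -1.5]
finger_gap: 0.0001
gripper_force: 0.0
```

>>> {"fn": "jog_arm", "kwargs": {
  "plan": [
    {"turn": [0,0,0],"delta_pos": [0,0,0.0002],"gripper": 0},
    {"turn": [0,0,0],"delta_pos": [0,0,0.0002],"gripper": 0}
  ]
}}

```text
clock: 5.32
eef_pos: [0.5968, 0.1732, 0.0607]
ee_rot: [-0.167, 0.986, -0.0, -0.001]
contact_force: [0.4, 0.4, -0.3]
finger_gap: 0.0003
gripper_force: 0.0
```

>>> {"fn": "jog_arm", "kwargs": {
  "plan": [
    {"turn": [0,0,0],"delta_pos": [0,0,0.0002],"gripper": 0},
    {"turn": [0,0,0],"delta_pos": [0,0,0.0002],"gripper": 0},
    {"turn": [0,0,0],"delta_pos": [0,0,0.0002],"gripper": 0}
  ]
}}

```text
clock: 5.7
eef_pos: [0.5968, 0.1733, 0.0601]
ee_rot: [-0.167, 0.986, -0.0, -0.001]
contact_force: [-0.0, 0.3, 0.2]
finger_gap: 0.0001
gripper_force: 0.0
```

>>> {"fn": "jog_arm", "kwargs": {
  "plan": [
    {"turn": [0,0,0],"delta_pos": [0,0,0.0002],"gripper": 0},
    {"turn": [0,0,0],"delta_pos": [0,0,0.0002],"gripper": 0},
    {"turn": [0,0,0],"delta_pos": [0,0,0.0002],"gripper": 0}
  ]
}}

```text
clock: 6.08
eef_pos: [0.5968, 0.1733, 0.0595]
ee_rot: [-0.167, 0.986, -0.0, -0.001]
contact_force: [-0.2, 0.2, -0.2]
finger_gap: 0.0002
gripper_force: 0.0
```

>>> {"fn": "jog_arm", "kwargs": {
  "plan": [
    {"turn": [0,0,0],"delta_pos": [0,0,0.0002],"gripper": 0},
    {"turn": [0,0,0],"delta_pos": [0,0,0.0002],"gripper": 0},
    {"turn": [0,0,0],"delta_pos": [0,0,0.0002],"gripper": 0}
  ]
}}

```text
clock: 6.45
eef_pos: [0.5968, 0.1733, 0.0589]
ee_rot: [-0.167, 0.986, -0.0, -0.001]
contact_force: [-0.1, 0.5, -0.0]
finger_gap: -0.0001
gripper_force: 0.0
```

>>> {"fn": "jog_arm", "kwargs": {
  "plan": [
    {"turn": [0,0,0],"delta_pos": [0,0,0.0002],"gripper": 0},
    {"turn": [0,0,0],"delta_pos": [0,0,0.0002],"gripper": 0},
    {"turn": [0,0,0],"delta_pos": [0,0,0.0002],"gripper": 0}
  ]
}}

```text
clock: 6.82
eef_pos: [0.5968, 0.1733, 0.0583]
ee_rot: [-0.167, 0.986, -0.0, -0.001]
contact_force: [0.2, 0.9, 0.3]
finger_gap: -0.0
gripper_force: 0.0
```

>>> {"fn": "jog_arm", "kwargs": {
  "plan": [
    {"turn": [0,0,0],"delta_pos": [0,0,0.0002],"gripper": 0},
    {"turn": [0,0,0],"delta_pos": [0,0,0.0002],"gripper": 0},
    {"turn": [0,0,0],"delta_pos": [0,0,0.0002],"gripper": 0}
  ]
}}

```text
clock: 7.2
eef_pos: [0.5968, 0.1733, 0.0577]
ee_rot: [-0.167, 0.986, -0.0, -0.001]
contact_force: [-0.3, -0.5, 0.0]
finger_gap: 0.0001
gripper_force: 0.0
```

>>> {"fn": "jog_arm", "kwargs": {
  "plan": [
    {"turn": [0,0,0],"delta_pos": [0,0,0.0002],"gripper": 0},
    {"turn": [0,0,0],"delta_pos": [0,0,0.0002],"gripper": 0},
    {"turn": [0,0,0],"delta_pos": [0,0,0.0002],"gripper": 0}
  ]
}}

```text
clock: 7.58
eef_pos: [0.5968, 0.1733, 0.0571]
ee_rot: [-0.167, 0.986, -0.0, -0.001]
contact_force: [-0.2, -0.5, -0.2]
finger_gap: -0.0
gripper_force: 0.0
```

Run:
```python
from h import *
s=bot.observe();print(s["eef_pos"],s["contact_force"])
g=vision.grab_frame("scene")
cv2.imwrite("pics/near2.png",cv2.resize(g[195:275,190:290],(800,600*1),interpolation=cv2.INTER_CUBIC)[:,:,::-1])
```

```text
[0.59677602 0.17326797 0.05709184] [-0.1639887  -0.51293993 -0.16207863]
```

View pics/near2.png

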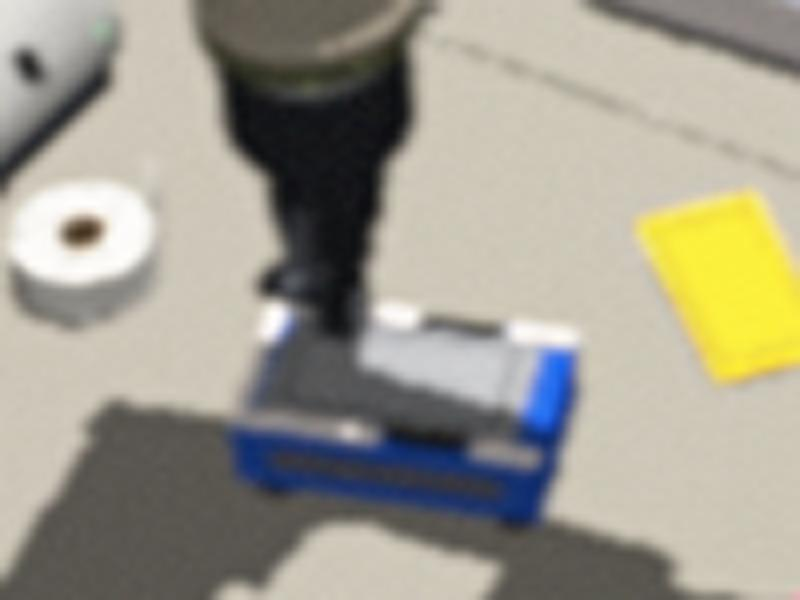

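The tip at crop (345,340) is over the rear half of the plate and merges with its shadow. There is no contact yet, so I keep going down.

>>> {"fn": "jog_arm", "kwargs": {
  "plan": [
    {"turn": [0,0,0],"delta_pos": [0,0,0.0002],"gripper": 0},
    {"turn": [0,0,0],"delta_pos": [0,0,0.0002],"gripper": 0},
    {"turn": [0,0,0],"delta_pos": [0,0,0.0002],"gripper": 0}
  ]
}}

```text
clock: 8.0
eef_pos: [0.5968, 0.1733, 0.0565]
ee_rot: [-0.167, 0.986, -0.0, -0.001]
contact_force: [-0.3, 0.0, 0.1]
finger_gap: -0.0002
gripper_force: 0.0
```

>>> {"fn": "jog_arm", "kwargs": {
  "plan": [
    {"turn": [0,0,0],"delta_pos": [0,0,0.0002],"gripper": 0},
    {"turn": [0,0,0],"delta_pos": [0,0,0.0002],"gripper": 0},
    {"turn": [0,0,0],"delta_pos": [0,0,0.0002],"gripper": 0}
  ]
}}

```text
clock: 8.38
eef_pos: [0.5968, 0.1732, 0.0559]
ee_rot: [-0.167, 0.986, -0.0, -0.001]
contact_force: [0.6, -0.1, -0.1]
finger_gap: 0.0001
gripper_force: 0.0
```

>>> {"fn": "jog_arm", "kwargs": {
  "plan": [
    {"turn": [0,0,0],"delta_pos": [0,0,0.0002],"gripper": 0},
    {"turn": [0,0,0],"delta_pos": [0,0,0.0002],"gripper": 0},
    {"turn": [0,0,0],"delta_pos": [0,0,0.0002],"gripper": 0}
  ]
}}

```text
clock: 8.75
eef_pos: [0.5968, 0.1733, 0.0553]
ee_rot: [-0.167, 0.986, -0.0, -0.001]
contact_force: [1.2, 0.5, 0.8]
finger_gap: -0.0003
gripper_force: 0.0
```

>>> {"fn": "jog_arm", "kwargs": {
  "plan": [
    {"turn": [0,0,0],"delta_pos": [0,0,0.0002],"gripper": 0},
    {"turn": [0,0,0],"delta_pos": [0,0,0.0002],"gripper": 0}
  ]
}}

```text
clock: 9.0
eef_pos: [0.5968, 0.1733, 0.0549]
ee_rot: [-0.167, 0.986, -0.0, -0.001]
contact_force: [-0.8, 0.3, 0.2]
finger_gap: 0.0001
gripper_force: 0.0
```

>>> {"fn": "jog_arm", "kwargs": {
  "plan": [
    {"turn": [0,0,0],"delta_pos": [0,0,0.0002],"gripper": 0},
    {"turn": [0,0,0],"delta_pos": [0,0,0.0002],"gripper": 0}
  ]
}}

```text
clock: 9.25
eef_pos: [0.5968, 0.1733, 0.0545]
ee_rot: [-0.167, 0.986, -0.0, -0.001]
contact_force: [0.9, -0.4, -0.9]
finger_gap: -0.0001
gripper_force: 0.0
```

>>> {"fn": "jog_arm", "kwargs": {
  "plan": [
    {"turn": [0,0,0],"delta_pos": [0,0,0.0002],"gripper": 0},
    {"turn": [0,0,0],"delta_pos": [0,0,0.0002],"gripper": 0}
  ]
}}

```text
clock: 9.5
eef_pos: [0.5968, 0.1733, 0.0541]
ee_rot: [-0.167, 0.986, -0.0, -0.001]
contact_force: [0.0, 0.8, -1.1]
finger_gap: -0.0
gripper_force: 0.0
```

>>> {"fn": "jog_arm", "kwargs": {
  "plan": [
    {"turn": [0,0,0],"delta_pos": [0,0,0.0002],"gripper": 0},
    {"turn": [0,0,0],"delta_pos": [0,0,0.0001],"gripper": 0}
  ]
}}

```text
clock: 9.75
eef_pos: [0.5968, 0.1733, 0.0538]
ee_rot: [-0.167, 0.986, -0.0, -0.001]
contact_force: [-0.6, -0.3, -0.1]
finger_gap: 0.0001
gripper_force: 0.0
```

>>> {"fn": "jog_arm", "kwargs": {
  "plan": [
    {"turn": [0,0,0],"delta_pos": [0,0,0.0002],"gripper": 0},
    {"turn": [0,0,0],"delta_pos": [0,0,0.0002],"gripper": 0}
  ]
}}

```text
clock: 10.0
eef_pos: [0.5968, 0.1733, 0.0534]
ee_rot: [-0.167, 0.986, -0.0, -0.001]
contact_force: [0.9, -0.2, 0.2]
finger_gap: -0.0002
gripper_force: 0.0
```

>>> {"fn": "jog_arm", "kwargs": {
  "plan": [
    {"turn": [0,0,0],"delta_pos": [0,0,0.0002],"gripper": 0},
    {"turn": [0,0,0],"delta_pos": [0,0,0.0002],"gripper": 0}
  ]
}}

```text
clock: 10.25
eef_pos: [0.5968, 0.1732, 0.053]
ee_rot: [-0.167, 0.986, -0.0, -0.001]
contact_force: [-0.3, 0.7, 0.1]
finger_gap: 0.0
gripper_force: 0.0
```

>>> {"fn": "jog_arm", "kwargs": {
  "plan": [
    {"turn": [0,0,0],"delta_pos": [0,0,0.0002],"gripper": 0},
    {"turn": [0,0,0],"delta_pos": [0,0,0.0002],"gripper": 0}
  ]
}}

```text
clock: 10.5
eef_pos: [0.5968, 0.1733, 0.0526]
ee_rot: [-0.167, 0.986, -0.0, -0.001]
contact_force: [0.6, -0.6, -0.4]
finger_gap: -0.0002
gripper_force: 0.0
```

>>> {"fn": "jog_arm", "kwargs": {
  "plan": [
    {"turn": [0,0,0],"delta_pos": [0,0,0.0002],"gripper": 0},
    {"turn": [0,0,0],"delta_pos": [0,0,0.0002],"gripper": 0}
  ]
}}

```text
clock: 10.75
eef_pos: [0.5968, 0.1732, 0.0522]
ee_rot: [-0.167, 0.986, -0.0, -0.001]
contact_force: [-0.1, -0.4, -0.2]
finger_gap: -0.0004
gripper_force: 0.0
```

>>> {"fn": "jog_arm", "kwargs": {
  "plan": [
    {"turn": [0,0,0],"delta_pos": [0,0,0.0002],"gripper": 0},
    {"turn": [0,0,0],"delta_pos": [0,0,0.0002],"gripper": 0}
  ]
}}

```text
clock: 11.0
eef_pos: [0.5968, 0.1733, 0.0518]
ee_rot: [-0.167, 0.986, -0.0, -0.001]
contact_force: [0.0, 0.3, -0.1]
finger_gap: -0.0001
gripper_force: 0.0
```

Run:
```python
from h import *
g=vision.grab_frame("scene");f=cv2.cvtColor(g,cv2.COLOR_RGB2HSV);s=8
x0,y0,x1,y1=205,225,275,265
c=cv2.resize(f[y0:y1,x0:x1],None,fx=s,fy=s,interpolation=cv2.INTER_CUBIC)
m=cv2.inRange(c,(100,120,30),(130,255,255));p=np.argwhere(m)[:,::-1]/s+[x0,y0]
# extreme points of cradle: bottom-front corner etc
for nm,v in(("right-bottom",(1,1)),("right-top",(1,-1)),("left-bottom",(-1,1))): print(nm,p[(p@np.array(v)).argmax()])
v=np.array([-u[1],u[0]])
for zt in(.038,.042,.046,.05):
  print(zt,[np.round(proj("scene",[*(C+a*.066*u+b*.038*v),zt]),1).tolist() for a,b in((-1,1),(-1,-1),(1,1),(1,-1))])
print("bottom",[np.round(proj("scene",[*(C+a*.066*u+b*.038*v),0]),1).tolist() for a,b in((-1,1),(-1,-1),(1,1),(1,-1))])
cv2.imwrite("pics/near3.png",cv2.resize(g[220:270,200:280],(800,500),interpolation=cv2.INTER_CUBIC)[:,:,::-1])
```

```text
right-bottom [256.5   264.875]
right-top [261.125 242.25 ]
left-bottom [219.875 258.125]
0.038 [[256.6, 259.6], [261.4, 242.5], [218.0, 253.9], [224.1, 237.2]]
0.042 [[256.6, 258.9], [261.4, 241.7], [217.9, 253.1], [224.0, 236.4]]
0.046 [[256.5, 258.1], [261.3, 240.9], [217.8, 252.3], [223.9, 235.6]]
0.05 [[256.5, 257.3], [261.3, 240.1], [217.7, 251.6], [223.8, 234.8]]
bottom [[257.0, 266.8], [261.7, 249.7], [219.1, 261.0], [225.0, 244.4]]
```

View pics/near3.png

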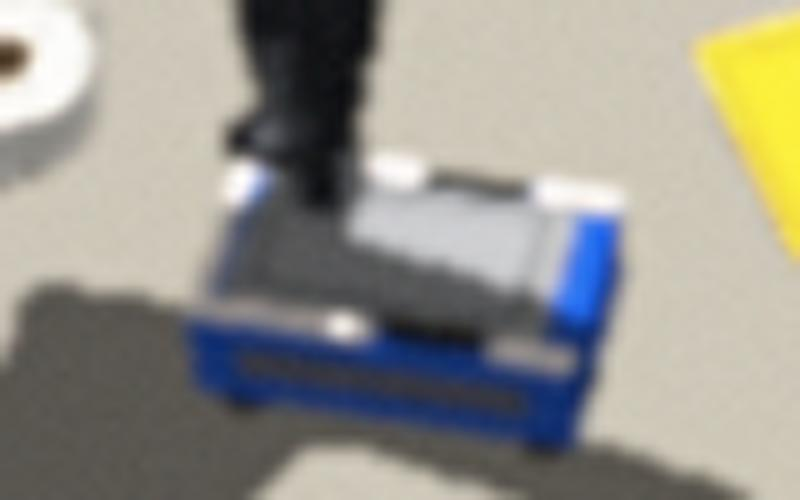

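Run:
```python
from h import *
g=vision.grab_frame("scene").astype(int)
print("exp tip",proj("scene",[.5968,.1733,.0408]),"tcp+30",proj("scene",[.5968,.1733,.0708]))
print("ray vis tip z.046",ray("scene",(232,240.5),.046))
print("cols 224..242, gray (and B-R)")
for r in range(232,256): print(r,[f"{int(g[r,c].mean())}" for c in range(222,246)])
```

```text
exp tip [233.80749886 246.49809738] tcp+30 [233.17691043 240.62171209]
ray vis tip z.046 [0.61439275 0.15762461 0.046     ]
cols 224..242, gray (and B-R)
232 ['154', '106', '76', '70', '80', '76', '58', '49', '37', '32', '23', '17', '30', '90', '159', '193', '198', '195', '195', '196', '196', '195', '197', '194']
233 ['130', '65', '47', '77', '96', '89', '65', '49', '38', '27', '19', '20', '32', '86', '153', '186', '196', '195', '196', '195', '197', '196', '198', '196']
234 ['127', '59', '50', '72', '86', '77', '57', '40', '35', '26', '20', '23', '40', '84', '148', '187', '198', '197', '198', '196', '195', '199', '196', '197']
235 ['147', '114', '108', '94', '71', '54', '42', '32', '29', '22', '21', '34', '56', '92', '157', '207', '226', '225', '220', '214', '204', '198', '198', '198']
236 ['185', '196', '204', '166', '107', '73', '48', '34', '28', '19', '19', '42', '68', '100', '168', '230', '246', '245', '244', '239', '212', '185', '179', '181']
237 ['209', '239', '246', '210', '153', '107', '74', '51', '30', '20', '19', '42', '69', '95', '150', '208', '238', '245', '248', '242', '
[... 2181 characters left out ...]
', '176', '143', '105', '79', '61', '57', '60', '65', '72', '72', '72', '72']
252 ['100', '104', '108', '110', '118', '118', '126', '132', '134', '141', '168', '216', '230', '193', '140', '92', '54', '34', '35', '39', '47', '49', '49', '52']
253 ['69', '69', '71', '78', '83', '88', '96', '103', '105', '114', '138', '178', '191', '174', '138', '98', '58', '36', '29', '30', '29', '30', '30', '33']
254 ['59', '59', '59', '60', '61', '64', '65', '69', '75', '77', '85', '103', '110', '113', '104', '86', '67', '55', '49', '43', '41', '34', '36', '35']
255 ['58', '58', '60', '58', '60', '57', '60', '58', '60', '61', '61', '60', '64', '70', '68', '68', '64', '61', '59', '56', '55', '57', '52', '51']
```

Run:
```python
from h import *
y=np.array([.301,.953])
for d in(-.05,0,.05): print(d,[np.round(proj("scene",[*(np.array([.1804,.5717])+d*y),z]),1).tolist() for z in(.2085,.24,.28)])
a=cv2.imread("pics/scene0.png")[335:415,240:330]
b=vision.grab_frame("scene")[195:255,200:280,::-1]
b=cv2.LUT(np.ascontiguousarray(b),np.clip(np.arange(256)*2,0,255).astype(np.uint8))
cv2.imwrite("pics/cmp.png",np.hstack([cv2.resize(a,(400,400)),cv2.resize(b,(400,400))]))
```

```text
-0.05 [[301.2, 375.8], [301.8, 369.5], [302.6, 360.9]]
0 [[284.8, 391.1], [285.0, 384.9], [285.3, 376.6]]
0.05 [[267.5, 407.1], [267.3, 401.2], [267.0, 393.2]]
```

View pics/cmp.png

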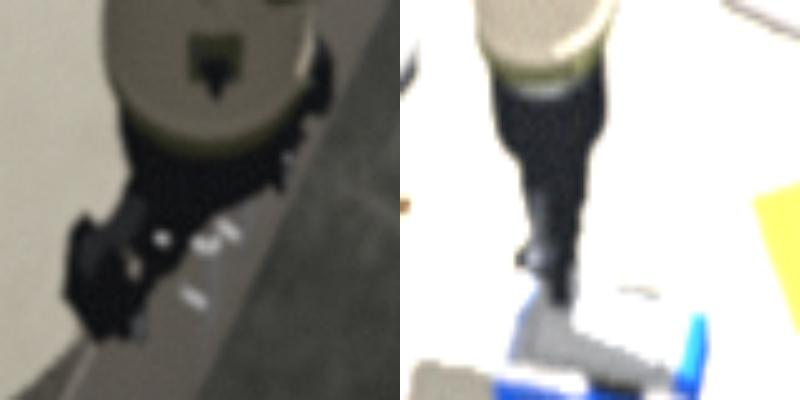

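The picture shows the shut fingertips ending at pixel (232,240.5). That is about 25 mm above the plate, higher than the nominal nose length suggests, and it matches the lack of contact. I'll descend in stages while watching the force.

>>> {"fn": "jog_arm", "kwargs": {
  "plan": [
    {"turn": [0,0,0],"delta_pos": [0,0,0.0004],"gripper": 0},
    {"turn": [0,0,0],"delta_pos": [0,0,0.0004],"gripper": 0},
    {"turn": [0,0,0],"delta_pos": [0,0,0.0004],"gripper": 0},
    {"turn": [0,0,0],"delta_pos": [0,0,0.0004],"gripper": 0}
  ]
}}

```text
clock: 11.65
eef_pos: [0.5968, 0.1732, 0.0501]
ee_rot: [-0.167, 0.986, -0.0, -0.001]
contact_force: [-0.1, 0.7, 0.5]
finger_gap: -0.0003
gripper_force: 0.0
```

>>> {"fn": "jog_arm", "kwargs": {
  "plan": [
    {"turn": [0,0,0],"delta_pos": [0,0,0.0004],"gripper": 0},
    {"turn": [0,0,0],"delta_pos": [0,0,0.0004],"gripper": 0},
    {"turn": [0,0,0],"delta_pos": [0,0,0.0004],"gripper": 0},
    {"turn": [0,0,0],"delta_pos": [0,0,0.0004],"gripper": 0}
  ]
}}

```text
clock: 12.15
eef_pos: [0.5968, 0.1733, 0.0486]
ee_rot: [-0.167, 0.986, -0.0, -0.001]
contact_force: [-0.0, -0.1, 0.3]
finger_gap: -0.0001
gripper_force: 0.0
```

Run:
```python
from h import *
g=vision.grab_frame("scene").astype(int)
for r in range(236,250): print(r,[f"{int(g[r,c].mean())}" for c in range(222,240)])
```

```text
236 ['167', '149', '133', '101', '72', '53', '41', '30', '26', '22', '22', '34', '55', '97', '168', '230', '246', '245']
237 ['203', '220', '213', '162', '100', '61', '47', '34', '27', '19', '20', '40', '63', '91', '152', '208', '239', '244']
238 ['214', '234', '223', '172', '114', '81', '67', '52', '34', '24', '21', '38', '61', '87', '133', '178', '205', '218']
239 ['207', '205', '179', '138', '102', '85', '74', '59', '37', '25', '19', '33', '60', '92', '137', '171', '186', '188']
240 ['181', '158', '123', '97', '88', '81', '76', '68', '46', '27', '23', '31', '63', '105', '154', '182', '192', '193']
241 ['158', '123', '95', '84', '79', '78', '81', '75', '64', '49', '44', '48', '83', '132', '177', '197', '202', '203']
242 ['144', '109', '86', '80', '78', '77', '84', '83', '80', '75', '72', '72', '100', '151', '188', '201', '205', '205']
243 ['136', '100', '83', '81', '77', '79', '85', '89', '84', '88', '85', '82', '95', '135', '169', '187', '199', '204']
244 ['126', '95', '85', '80', '78', '81', '85', '87', '85', '88', '84', '86', '86', '99', '124', '144', '169', '182']
245 ['115', '90', '83', '79', '78', '84', '87', '88', '88', '88', '87', '86', '84', '87', '93', '100', '121', '134']
246 ['102', '84', '83', '76', '78', '84', '87', '89', '85', '86', '87', '86', '89', '87', '87', '89', '90', '93']
247 ['96', '84', '81', '74', '77', '79', '84', '85', '83', '87', '88', '87', '88', '86', '87', '86', '87', '89']
248 ['89', '84', '83', '76', '78', '77', '77', '78', '79', '79', '84', '82', '82', '82', '83', '86', '87', '88']
249 ['104', '102', '100', '97', '93', '87', '82', '81', '79', '79', '75', '75', '73', '74', '79', '80', '85', '83']
```

>>> {"fn": "jog_arm", "kwargs": {
  "plan": [
    {"turn": [0,0,0],"delta_pos": [0,0,0.0004],"gripper": 0},
    {"turn": [0,0,0],"delta_pos": [0,0,0.0004],"gripper": 0},
    {"turn": [0,0,0],"delta_pos": [0,0,0.0004],"gripper": 0},
    {"turn": [0,0,0],"delta_pos": [0,0,0.0004],"gripper": 0},
    {"turn": [0,0,0],"delta_pos": [0,0,0.0002],"gripper": 0}
  ]
}}

```text
clock: 12.82
eef_pos: [0.5967, 0.1733, 0.0467]
ee_rot: [-0.167, 0.986, -0.0, -0.001]
contact_force: [-0.1, -0.2, 0.0]
finger_gap: 0.0003
gripper_force: 0.0
```

>>> {"fn": "jog_arm", "kwargs": {
  "plan": [
    {"turn": [0,0,0],"delta_pos": [0,0,0.0005],"gripper": 0},
    {"turn": [0,0,0],"delta_pos": [0,0,0.0005],"gripper": 0},
    {"turn": [0,0,0],"delta_pos": [0,0,0.0005],"gripper": 0},
    {"turn": [0,0,0],"delta_pos": [0,0,0.0003],"gripper": 0}
  ]
}}

```text
clock: 13.32
eef_pos: [0.5967, 0.1733, 0.0449]
ee_rot: [-0.167, 0.986, -0.0, -0.001]
contact_force: [-0.4, -0.6, -0.2]
finger_gap: -0.0002
gripper_force: 0.0
```

Run:
```python
from h import *
s=bot.observe();print(s["contact_force"],s["joint_efforts"],s["eef_pos"])
f=vision.grab_frame("top").astype(int)
g=vision.grab_frame("scene").astype(int)
# top: blue/white cradle visible? report dark finger-ish pixels near expected tip
for r in range(236,248): print(r,[f"{int(g[r,c].mean())}" for c in range(224,240)])
print(proj("top",[.5968,.1733,.034]))
for r in range(180,232,3): print(r,[f"{int(f[r,c].mean())}" for c in range(222,266,2)])
```

```text
[-0.39339414 -0.57978664 -0.18642066] [-9.81513331e-04 -6.24047971e+01 -4.59714067e+01 -1.90233164e-03
  1.78381882e-02  1.57940588e-05] [0.59673267 0.17327616 0.04493177]
236 ['61', '64', '73', '70', '53', '40', '33', '21', '19', '30', '47', '92', '168', '231', '246', '246']
237 ['133', '96', '70', '50', '40', '32', '24', '20', '18', '34', '59', '90', '148', '207', '239', '244']
238 ['184', '136', '90', '62', '48', '38', '31', '20', '20', '36', '61', '83', '124', '177', '205', '219']
239 ['166', '127', '94', '77', '70', '56', '34', '24', '20', '34', '60', '84', '120', '163', '186', '187']
240 ['121', '99', '87', '79', '76', '65', '42', '23', '19', '31', '56', '96', '140', '177', '192', '193']
241 ['94', '83', '83', '77', '80', '73', '52', '33', '24', '32', '61', '108', '159', '193', '201', '203']
242 ['87', '82', '78', '79', '82', '79', '65', '53', '44', '54', '73', '121', '172', '196', '205', '206']
243 ['84', '80', '76', '79', '85', '84', '81', '76', '73', '74', '84', '118', '161', '183', '192', '199']
244 ['87', '80', '76', '81', '84', '89', '89', '85', '85', '84', '88', '97', '1
[... 2438 characters left out ...]
148', '119', '144', '142', '94', '90', '152', '181', '201', '140', '155', '157', '156']
222 ['155', '156', '156', '138', '82', '66', '75', '80', '108', '147', '130', '136', '148', '104', '83', '123', '149', '205', '161', '150', '156', '157']
225 ['156', '156', '156', '143', '90', '98', '107', '86', '98', '141', '136', '123', '149', '120', '83', '97', '117', '144', '149', '152', '156', '155']
228 ['157', '157', '156', '154', '107', '87', '110', '91', '79', '137', '145', '122', '148', '135', '84', '98', '144', '155', '157', '158', '157', '157']
231 ['121', '120', '119', '111', '85', '80', '96', '99', '74', '125', '148', '119', '142', '140', '92', '90', '140', '158', '157', '156', '156', '157']
```

>>> {"fn": "jog_arm", "kwargs": {
  "plan": [
    {"turn": [0,0,0],"delta_pos": [0,0,0.0005],"gripper": 0},
    {"turn": [0,0,0],"delta_pos": [0,0,0.0005],"gripper": 0},
    {"turn": [0,0,0],"delta_pos": [0,0,0.0005],"gripper": 0},
    {"turn": [0,0,0],"delta_pos": [0,0,0.0005],"gripper": 0},
    {"turn": [0,0,0],"delta_pos": [0,0,0.0003],"gripper": 0}
  ]
}}

```text
clock: 14.05
eef_pos: [0.5967, 0.1732, 0.0426]
ee_rot: [-0.167, 0.986, -0.0, -0.001]
contact_force: [0.3, 0.2, -0.8]
finger_gap: -0.0001
gripper_force: 0.0
```

>>> {"fn": "jog_arm", "kwargs": {
  "plan": [
    {"turn": [0,0,0],"delta_pos": [0,0,0.0005],"gripper": 0},
    {"turn": [0,0,0],"delta_pos": [0,0,0.0005],"gripper": 0},
    {"turn": [0,0,0],"delta_pos": [0,0,0.0005],"gripper": 0},
    {"turn": [0,0,0],"delta_pos": [0,0,0.0005],"gripper": 0},
    {"turn": [0,0,0],"delta_pos": [0,0,0.0003],"gripper": 0}
  ]
}}

```text
clock: 14.68
eef_pos: [0.5967, 0.1732, 0.0403]
ee_rot: [-0.167, 0.986, -0.0, -0.001]
contact_force: [-0.2, 0.2, -0.0]
finger_gap: -0.0002
gripper_force: 0.0
```

>>> {"fn": "jog_arm", "kwargs": {
  "plan": [
    {"turn": [0,0,0],"delta_pos": [0,0,0.0005],"gripper": 0},
    {"turn": [0,0,0],"delta_pos": [0,0,0.0005],"gripper": 0},
    {"turn": [0,0,0],"delta_pos": [0,0,0.0005],"gripper": 0},
    {"turn": [0,0,0],"delta_pos": [0,0,0.0005],"gripper": 0},
    {"turn": [0,0,0],"delta_pos": [0,0,0.0003],"gripper": 0}
  ]
}}

```text
clock: 15.3
eef_pos: [0.5967, 0.1733, 0.0381]
ee_rot: [-0.167, 0.986, -0.0, -0.001]
contact_force: [-0.7, 0.1, 0.3]
finger_gap: -0.0001
gripper_force: 0.0
```

Run:
```python
from h import *
g=vision.grab_frame("scene").astype(int)
for r in range(237,252): print(r,[f"{int(g[r,c].mean())}" for c in range(222,242)])
print(g[234:252:2,232].tolist())
```

```text
237 ['143', '79', '40', '56', '79', '83', '66', '46', '33', '25', '19', '22', '38', '79', '145', '210', '239', '245', '249', '242']
238 ['152', '98', '64', '56', '63', '60', '47', '32', '28', '22', '22', '33', '52', '72', '119', '176', '207', '219', '224', '212']
239 ['163', '126', '95', '68', '61', '54', '51', '40', '28', '21', '19', '31', '59', '78', '114', '160', '187', '187', '186', '180']
240 ['164', '136', '104', '82', '76', '70', '68', '56', '38', '24', '19', '31', '55', '77', '114', '165', '192', '193', '192', '190']
241 ['159', '121', '96', '81', '80', '78', '78', '70', '49', '25', '19', '27', '56', '86', '128', '178', '200', '201', '202', '200']
242 ['144', '108', '86', '81', '78', '79', '84', '79', '55', '28', '20', '28', '53', '93', '142', '183', '204', '206', '208', '204']
243 ['137', '101', '84', '79', '77', '77', '85', '81', '65', '47', '41', '42', '60', '90', '127', '167', '188', '200', '205', '207']
244 ['127', '97', '86', '82', '76', '82', '85', '86', '81', '73', '73', '71', '77', '86', '100', '122', '145', '170', '184', '187']
245 ['112', '93', '85', '79', '79', '8
[... 296 characters left out ...]
89', '87', '88', '87', '86', '89', '87', '86']
248 ['89', '84', '82', '78', '79', '77', '79', '77', '78', '80', '81', '82', '82', '84', '84', '87', '87', '88', '88', '87']
249 ['104', '102', '99', '98', '93', '88', '84', '81', '80', '78', '78', '76', '75', '77', '75', '81', '83', '84', '87', '84']
250 ['131', '129', '131', '129', '122', '115', '106', '106', '100', '100', '94', '92', '96', '94', '86', '74', '71', '73', '73', '77']
251 ['133', '134', '136', '136', '135', '132', '129', '130', '132', '133', '126', '137', '164', '172', '141', '96', '62', '55', '59', '65']
[[21, 24, 24], [19, 20, 23], [19, 23, 25], [18, 18, 22], [20, 20, 21], [71, 74, 76], [87, 87, 89], [81, 82, 82], [96, 94, 93]]
```

>>> {"fn": "jog_arm", "kwargs": {
  "plan": [
    {"turn": [0,0,0],"delta_pos": [0,0,0.0005],"gripper": 0},
    {"turn": [0,0,0],"delta_pos": [0,0,0.0005],"gripper": 0},
    {"turn": [0,0,0],"delta_pos": [0,0,0.0004],"gripper": 0},
    {"turn": [0,0,0],"delta_pos": [0,0,0.0002],"gripper": 0}
  ]
}}

```text
clock: 15.85
eef_pos: [0.5968, 0.1732, 0.0365]
ee_rot: [-0.167, 0.986, -0.0, -0.001]
contact_force: [0.3, -0.0, -0.9]
finger_gap: 0.0002
gripper_force: 0.0
```

>>> {"fn": "jog_arm", "kwargs": {
  "plan": [
    {"turn": [0,0,0],"delta_pos": [0,0,0.0004],"gripper": 0},
    {"turn": [0,0,0],"delta_pos": [0,0,0.0004],"gripper": 0},
    {"turn": [0,0,0],"delta_pos": [0,0,0.0004],"gripper": 0},
    {"turn": [0,0,0],"delta_pos": [0,0,0.0003],"gripper": 0}
  ]
}}

```text
clock: 16.35
eef_pos: [0.5967, 0.1732, 0.0349]
ee_rot: [-0.167, 0.986, -0.0, -0.001]
contact_force: [-0.1, 0.4, -0.5]
finger_gap: 0.0001
gripper_force: 0.0
```

>>> {"fn": "jog_arm", "kwargs": {
  "plan": [
    {"turn": [0,0,0],"delta_pos": [0,0,0.0004],"gripper": 0},
    {"turn": [0,0,0],"delta_pos": [0,0,0.0004],"gripper": 0},
    {"turn": [0,0,0],"delta_pos": [0,0,0.0003],"gripper": 0},
    {"turn": [0,0,0],"delta_pos": [0,0,0.0002],"gripper": 0}
  ]
}}

```text
clock: 16.85
eef_pos: [0.5967, 0.1733, 0.0337]
ee_rot: [-0.167, 0.986, -0.0, -0.001]
contact_force: [0.4, 0.2, -0.2]
finger_gap: -0.0
gripper_force: 0.0
```

>>> {"fn": "jog_arm", "kwargs": {
  "plan": [
    {"turn": [0,0,0],"delta_pos": [0,0,0.0003],"gripper": 0},
    {"turn": [0,0,0],"delta_pos": [0,0,0.0003],"gripper": 0},
    {"turn": [0,0,0],"delta_pos": [0,0,0.0003],"gripper": 0}
  ]
}}

```text
clock: 17.23
eef_pos: [0.5967, 0.1733, 0.0328]
ee_rot: [-0.167, 0.986, -0.0, -0.001]
contact_force: [-0.7, 0.4, -0.4]
finger_gap: 0.0
gripper_force: 0.0
```

>>> {"fn": "jog_arm", "kwargs": {
  "plan": [
    {"turn": [0,0,0],"delta_pos": [0,0,0.0003],"gripper": 0},
    {"turn": [0,0,0],"delta_pos": [0,0,0.0003],"gripper": 0}
  ]
}}

```text
clock: 17.48
eef_pos: [0.5967, 0.1732, 0.0322]
ee_rot: [-0.167, 0.986, -0.0, -0.001]
contact_force: [-0.6, 0.1, -0.6]
finger_gap: -0.0001
gripper_force: 0.0
```

Run:
```python
from h import *
g=vision.grab_frame("scene").astype(int)
for r in range(241,250): print(r,[f"{int(g[r,c].mean())}" for c in range(226,240)])
```

```text
241 ['70', '67', '66', '58', '39', '25', '20', '32', '53', '78', '117', '174', '200', '203']
242 ['77', '78', '83', '78', '52', '31', '18', '30', '53', '79', '119', '174', '202', '205']
243 ['78', '81', '86', '82', '57', '30', '20', '27', '48', '78', '112', '160', '185', '193']
244 ['76', '80', '87', '82', '65', '45', '38', '39', '56', '78', '97', '121', '135', '151']
245 ['77', '84', '88', '85', '81', '75', '69', '64', '71', '83', '88', '90', '96', '101']
246 ['77', '83', '86', '87', '88', '88', '85', '83', '85', '86', '89', '89', '86', '88']
247 ['75', '83', '83', '83', '86', '88', '88', '86', '88', '86', '89', '88', '88', '87']
248 ['77', '77', '78', '77', '77', '82', '84', '82', '84', '85', '83', '85', '86', '90']
249 ['94', '90', '84', '82', '80', '78', '79', '76', '74', '77', '76', '78', '80', '83']
```

>>> {"fn": "jog_arm", "kwargs": {
  "plan": [
    {"turn": [0,0,0],"delta_pos": [0,0,0.0003],"gripper": 0},
    {"turn": [0,0,0],"delta_pos": [0,0,0.0003],"gripper": 0},
    {"turn": [0,0,0],"delta_pos": [0,0,0.0003],"gripper": 0}
  ]
}}

```text
clock: 17.9
eef_pos: [0.5968, 0.1732, 0.0313]
ee_rot: [-0.167, 0.986, -0.0, -0.001]
contact_force: [-0.1, 0.8, -0.0]
finger_gap: 0.0002
gripper_force: 0.0
```

>>> {"fn": "jog_arm", "kwargs": {
  "plan": [
    {"turn": [0,0,0],"delta_pos": [0,0,0.0003],"gripper": 0},
    {"turn": [0,0,0],"delta_pos": [0,0,0.0003],"gripper": 0}
  ]
}}

```text
clock: 18.15
eef_pos: [0.5967, 0.1732, 0.0307]
ee_rot: [-0.167, 0.986, -0.0, -0.001]
contact_force: [0.3, -0.2, -0.5]
finger_gap: -0.0003
gripper_force: 0.0
```

>>> {"fn": "jog_arm", "kwargs": {
  "plan": [
    {"turn": [0,0,0],"delta_pos": [0,0,0.0003],"gripper": 0},
    {"turn": [0,0,0],"delta_pos": [0,0,0.0003],"gripper": 0},
    {"turn": [0,0,0],"delta_pos": [0,0,0.0002],"gripper": 0}
  ]
}}

```text
clock: 18.52
eef_pos: [0.597, 0.1733, 0.0306]
ee_rot: [-0.167, 0.986, -0.0, -0.001]
contact_force: [-2.8, -0.4, 6.7]
finger_gap: 0.0
gripper_force: 3.3
```

>>> {"fn": "jog_arm", "kwargs": {
  "plan": [
    {"turn": [0,0,0],"delta_pos": [0,0,0.0003],"gripper": 0},
    {"turn": [0,0,0],"delta_pos": [0,0,0.0002],"gripper": 0}
  ]
}}

```text
clock: 18.77
eef_pos: [0.5973, 0.1733, 0.0306]
ee_rot: [-0.167, 0.986, -0.0, -0.0]
contact_force: [-3.4, -1.6, 9.3]
finger_gap: 0.0001
gripper_force: 4.5
```

Contact: 9.3 N press, stiffness about 8 N/mm. Starting the drag along tool +x (the cradle's −x), gently.

>>> {"fn": "jog_arm", "kwargs": {
  "plan": [
    {"turn": [0,0,0],"delta_pos": [0.0003,0,0],"gripper": 0},
    {"turn": [0,0,0],"delta_pos": [0.0005,0,0],"gripper": 0},
    {"turn": [0,0,0],"delta_pos": [0.0008,0,0],"gripper": 0},
    {"turn": [0,0,0],"delta_pos": [0.001,0,0],"gripper": 0},
    {"turn": [0,0,0],"delta_pos": [0.001,0,0],"gripper": 0}
  ]
}}

```text
clock: 19.4
eef_pos: [0.5948, 0.1724, 0.0306]
ee_rot: [-0.167, 0.986, -0.0, 0.001]
contact_force: [2.0, 0.7, 6.2]
finger_gap: -0.0001
gripper_force: 2.8
```

>>> {"fn": "jog_arm", "kwargs": {
  "plan": [
    {"turn": [0,0,0],"delta_pos": [0.0005,0,0.0001],"gripper": 0},
    {"turn": [0,0,0],"delta_pos": [0.0005,0,0.0001],"gripper": 0},
    {"turn": [0,0,0],"delta_pos": [0.0005,0,0.0001],"gripper": 0},
    {"turn": [0,0,0],"delta_pos": [0.0005,0,0.0001],"gripper": 0}
  ]
}}

```text
clock: 19.9
eef_pos: [0.5933, 0.1718, 0.0305]
ee_rot: [-0.167, 0.986, -0.0, 0.001]
contact_force: [2.2, 2.2, 6.8]
finger_gap: 0.0004
gripper_force: 3.6
```

Run:
```python
from h import *
s=bot.observe();print(s["contact_force"],s["gripper_force"],s["eef_pos"])
g=vision.grab_frame("scene")
x0,y0=236,236
b=g[y0:y0+28,x0:x0+30].astype(int)
for r in range(0,28,2): print(y0+r,[f"{b[r,c,0]}/{b[r,c,2]}" for c in range(0,30,2)])
```

```text
[2.1578057  2.18637137 6.76318028] 3.5948397606262006 [0.59328692 0.17184018 0.03054962]
236 ['53/52', '237/225', '249/243', '221/203', '189/170', '195/174', '201/181', '208/186', '206/183', '207/186', '207/184', '205/183', '205/184', '206/183', '206/185']
238 ['41/44', '185/181', '231/227', '171/171', '105/105', '108/105', '120/112', '125/110', '154/147', '239/236', '241/233', '234/221', '229/211', '213/192', '207/187']
240 ['63/68', '163/167', '192/195', '189/193', '187/191', '178/183', '170/174', '160/163', '167/173', '221/219', '233/227', '234/228', '243/238', '217/209', '207/186']
242 ['74/77', '164/168', '205/208', '205/209', '205/208', '204/208', '201/205', '204/209', '199/202', '183/187', '192/193', '155/210', '79/224', '172/179', '208/185']
244 ['71/77', '117/118', '136/140', '172/176', '191/194', '207/210', '208/211', '208/212', '208/210', '182/186', '198/199', '127/226', '36/221', '170/171', '208/186']
246 ['85/88', '88/89', '86/87', '89/92', '103/107', '133/135', '173/175', '191/194', '201/203', '189/192', '191/203', '81/233', '30/194', '153/158', '207/186']
248 ['81/84',
[... 511 characters left out ...]
31/124', '137/128', '118/118', '77/116', '27/105', '137/150', '206/186', '206/185']
256 ['32/94', '30/105', '27/111', '25/111', '23/115', '17/111', '49/117', '94/130', '111/132', '124/131', '126/132', '44/103', '169/160', '208/186', '205/183']
258 ['52/71', '55/66', '55/66', '54/69', '51/76', '50/80', '43/87', '35/93', '29/103', '31/114', '32/111', '49/101', '180/163', '206/185', '206/185']
260 ['27/105', '31/106', '30/97', '34/90', '41/84', '46/80', '51/73', '54/69', '41/86', '19/112', '14/109', '108/128', '204/184', '208/188', '206/185']
262 ['76/83', '75/89', '69/94', '58/98', '51/107', '41/109', '31/107', '29/104', '28/109', '19/115', '21/114', '112/123', '193/172', '208/186', '208/187']
```

>>> {"fn": "jog_arm", "kwargs": {
  "plan": [
    {"turn": [0,0,0],"delta_pos": [0.0008,0,0.0001],"gripper": 0},
    {"turn": [0,0,0],"delta_pos": [0.0008,0,0.0001],"gripper": 0},
    {"turn": [0,0,0],"delta_pos": [0.001,0,0.0001],"gripper": 0},
    {"turn": [0,0,0],"delta_pos": [0.001,0,0],"gripper": 0},
    {"turn": [0,0,0],"delta_pos": [0.001,0,0],"gripper": 0},
    {"turn": [0,0,0],"delta_pos": [0.001,0,0],"gripper": 0}
  ]
}}

```text
clock: 20.7
eef_pos: [0.5883, 0.17, 0.0306]
ee_rot: [-0.167, 0.986, 0.0, 0.001]
contact_force: [3.7, 1.6, 7.6]
finger_gap: -0.0
gripper_force: 3.9
```

```bash
cat >> h.py <<'E'
def front():
    g=vision.grab_frame("scene");s=bot.observe();print(np.round(s["contact_force"],1),s["gripper_force"],s["eef_pos"])
    for r in(243,245,247,249,251): print(r,g[r,248:280,0].tolist())
E
python3 -c "
from h import *
front()"
```

```text
[2.1 0.5 8. ] 3.9847850837395526 [0.58819564 0.17002292 0.03055411]
243 [209, 207, 206, 207, 206, 204, 204, 197, 183, 187, 198, 174, 115, 102, 168, 203, 209, 206, 205, 207, 205, 206, 208, 206, 206, 209, 207, 205, 205, 213, 234, 244]
245 [200, 204, 208, 206, 208, 207, 202, 190, 185, 198, 196, 146, 72, 87, 163, 201, 209, 207, 207, 206, 204, 206, 206, 206, 207, 206, 207, 207, 206, 203, 210, 229]
247 [124, 137, 140, 148, 174, 189, 186, 177, 191, 196, 161, 96, 40, 75, 150, 194, 205, 208, 207, 208, 207, 207, 206, 206, 206, 205, 208, 205, 206, 206, 205, 204]
249 [88, 88, 86, 87, 93, 92, 95, 114, 143, 154, 117, 57, 43, 111, 176, 202, 208, 208, 207, 206, 206, 207, 208, 206, 207, 204, 205, 205, 208, 206, 205, 207]
251 [73, 77, 80, 81, 81, 79, 77, 83, 83, 71, 43, 25, 75, 149, 195, 206, 205, 207, 208, 209, 206, 207, 204, 206, 206, 207, 207, 207, 206, 205, 206, 207]
```

>>> {"fn": "jog_arm", "kwargs": {
  "plan": [
    {"turn": [0,0,0],"delta_pos": [0.001,0,0.0001],"gripper": 0},
    {"turn": [0,0,0],"delta_pos": [0.0013,0,0.0001],"gripper": 0},
    {"turn": [0,0,0],"delta_pos": [0.0015,0,0],"gripper": 0},
    {"turn": [0,0,0],"delta_pos": [0.0015,0,0],"gripper": 0},
    {"turn": [0,0,0],"delta_pos": [0.0015,0,0],"gripper": 0},
    {"turn": [0,0,0],"delta_pos": [0.0015,0,0],"gripper": 0},
    {"turn": [0,0,0],"delta_pos": [0.0015,0,0],"gripper": 0},
    {"turn": [0,0,0],"delta_pos": [0.0013,0,0],"gripper": 0}
  ]
}}

```text
clock: 21.75
eef_pos: [0.578, 0.1664, 0.0306]
ee_rot: [-0.167, 0.986, -0.0, 0.002]
contact_force: [3.5, 0.6, 8.4]
finger_gap: 0.0004
gripper_force: 4.3
```

```bash
python3 -c "
from h import *
front()"
```

```text
[2.5 0.6 9.5] 4.331116117537022 [0.57787701 0.16639065 0.03054347]
243 [208, 206, 207, 204, 205, 203, 202, 205, 204, 203, 194, 184, 184, 198, 207, 204, 203, 206, 208, 208, 207, 206, 206, 208, 208, 208, 207, 207, 203, 214, 235, 244]
245 [185, 192, 194, 200, 205, 207, 209, 209, 209, 207, 197, 183, 193, 200, 194, 198, 204, 206, 207, 207, 205, 207, 206, 206, 207, 207, 206, 207, 207, 203, 209, 229]
247 [95, 95, 103, 125, 146, 173, 188, 195, 199, 197, 186, 189, 199, 190, 186, 197, 206, 207, 208, 207, 207, 207, 208, 209, 205, 209, 207, 207, 206, 209, 204, 204]
249 [88, 89, 88, 89, 86, 94, 97, 106, 126, 128, 126, 141, 162, 170, 188, 203, 206, 207, 208, 206, 207, 206, 206, 206, 207, 206, 207, 207, 207, 206, 206, 206]
251 [72, 78, 81, 79, 82, 84, 85, 84, 81, 76, 77, 85, 111, 160, 194, 208, 208, 206, 207, 205, 206, 209, 206, 206, 207, 208, 208, 207, 207, 206, 206, 206]
```

>>> {"fn": "jog_arm", "kwargs": {
  "plan": [
    {"turn": [0,0,0],"delta_pos": [0.001,0,0],"gripper": 0},
    {"turn": [0,0,0],"delta_pos": [0.0015,0,0],"gripper": 0},
    {"turn": [0,0,0],"delta_pos": [0.0018,0,0],"gripper": 0},
    {"turn": [0,0,0],"delta_pos": [0.002,0,0],"gripper": 0},
    {"turn": [0,0,0],"delta_pos": [0.002,0,0],"gripper": 0},
    {"turn": [0,0,0],"delta_pos": [0.002,0,0],"gripper": 0},
    {"turn": [0,0,0],"delta_pos": [0.0018,0,0],"gripper": 0},
    {"turn": [0,0,0],"delta_pos": [0.0015,0,0],"gripper": 0}
  ]
}}

```text
clock: 22.8
eef_pos: [0.5651, 0.1619, 0.0305]
ee_rot: [-0.167, 0.986, -0.0, 0.002]
contact_force: [2.8, 1.4, 8.4]
finger_gap: -0.0005
gripper_force: 4.2
```

```bash
python3 -c "
from h import *
front()"
```

```text
[3.2 1.  8.6] 4.3065573228523135 [0.56500521 0.16185201 0.03052692]
243 [203, 206, 205, 205, 204, 203, 203, 204, 203, 203, 201, 199, 194, 193, 191, 181, 185, 199, 202, 199, 201, 206, 206, 208, 207, 207, 208, 206, 204, 213, 236, 245]
245 [147, 174, 187, 193, 201, 205, 208, 209, 208, 210, 208, 208, 209, 208, 199, 185, 193, 199, 198, 198, 204, 207, 207, 209, 207, 208, 209, 206, 207, 206, 210, 229]
247 [88, 92, 93, 103, 122, 137, 150, 173, 187, 195, 199, 205, 205, 203, 192, 190, 200, 208, 202, 202, 207, 210, 206, 207, 207, 208, 207, 208, 204, 206, 205, 205]
249 [91, 88, 90, 86, 87, 87, 89, 93, 95, 105, 126, 141, 151, 165, 164, 179, 193, 194, 200, 204, 208, 208, 207, 209, 207, 206, 206, 208, 207, 206, 206, 208]
251 [74, 75, 79, 81, 81, 85, 86, 86, 84, 88, 86, 86, 85, 85, 88, 105, 142, 180, 203, 207, 209, 207, 207, 207, 208, 208, 206, 207, 207, 207, 208, 208]
```

>>> {"fn": "jog_arm", "kwargs": {
  "plan": [
    {"turn": [0,0,0],"delta_pos": [0.001,0,0],"gripper": 0},
    {"turn": [0,0,0],"delta_pos": [0.0015,0,0],"gripper": 0},
    {"turn": [0,0,0],"delta_pos": [0.002,0,0],"gripper": 0},
    {"turn": [0,0,0],"delta_pos": [0.0025,0,0],"gripper": 0},
    {"turn": [0,0,0],"delta_pos": [0.0025,0,0],"gripper": 0},
    {"turn": [0,0,0],"delta_pos": [0.002,0,0],"gripper": 0},
    {"turn": [0,0,0],"delta_pos": [0.0015,0,0],"gripper": 0},
    {"turn": [0,0,0],"delta_pos": [0.001,0,0],"gripper": 0}
  ]
}}

```text
clock: 23.85
eef_pos: [0.5519, 0.1573, 0.0306]
ee_rot: [-0.167, 0.986, -0.0, 0.002]
contact_force: [3.6, 0.3, 8.7]
finger_gap: -0.0003
gripper_force: 4.2
```

```bash
python3 -c "
from h import *
front()
g=vision.grab_frame('scene')
cv2.imwrite('pics/out.png',cv2.resize(g[215:275,210:290],(800,600),interpolation=cv2.INTER_CUBIC)[:,:,::-1])"
```

```text
[2.7 0.2 8.5] 4.349071268225089 [0.55187621 0.15725705 0.03056395]
243 [45, 79, 122, 175, 200, 205, 203, 203, 202, 202, 198, 196, 196, 195, 194, 195, 194, 193, 190, 188, 192, 200, 202, 202, 204, 207, 209, 209, 204, 213, 235, 245]
245 [48, 74, 111, 162, 184, 194, 201, 204, 207, 208, 207, 208, 206, 208, 208, 209, 207, 207, 197, 181, 187, 198, 200, 200, 205, 207, 209, 207, 208, 205, 211, 230]
247 [61, 80, 92, 94, 94, 103, 123, 136, 151, 172, 187, 193, 200, 205, 207, 206, 207, 207, 199, 191, 196, 204, 200, 201, 207, 208, 208, 209, 206, 207, 206, 204]
249 [88, 87, 89, 89, 87, 87, 87, 88, 89, 92, 95, 104, 127, 137, 153, 176, 188, 187, 180, 190, 202, 201, 201, 206, 207, 207, 208, 207, 208, 208, 206, 208]
251 [73, 76, 79, 79, 80, 84, 82, 85, 85, 85, 86, 87, 84, 85, 93, 93, 93, 95, 105, 126, 146, 174, 194, 206, 205, 209, 208, 209, 208, 208, 205, 207]
```

View pics/out.png

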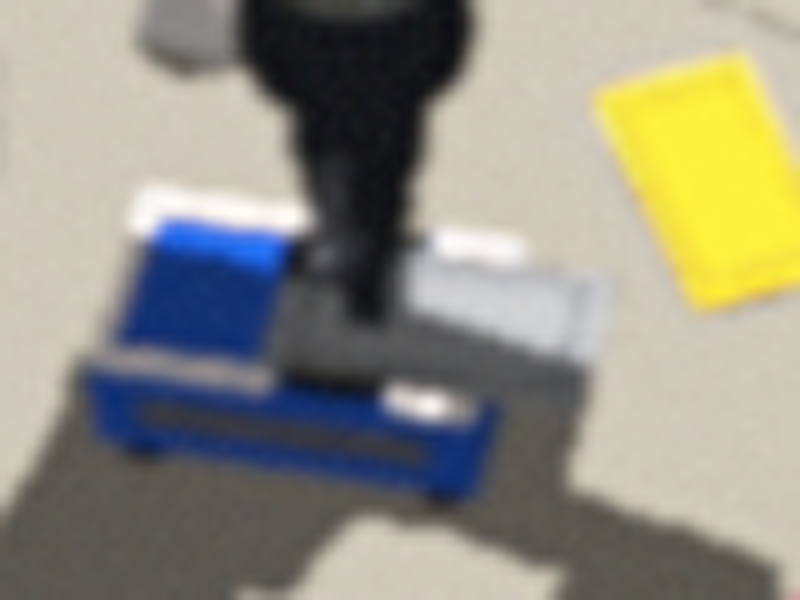

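The plate sticks out about 36 mm: its front edge is at crop (600,330), the rim ends at (475,415) and (525,245), and it lies level. Unloading slowly, then rising.

>>> {"fn": "jog_arm", "kwargs": {
  "plan": [
    {"turn": [0,0,0],"delta_pos": [-0.0003,0,-0.0002],"gripper": 0},
    {"turn": [0,0,0],"delta_pos": [0,0,-0.0003],"gripper": 0},
    {"turn": [0,0,0],"delta_pos": [0,0,-0.0003],"gripper": 0},
    {"turn": [0,0,0],"delta_pos": [0,0,-0.0004],"gripper": 0},
    {"turn": [0,0,0],"delta_pos": [0,0,-0.0006],"gripper": 0},
    {"turn": [0,0,0],"delta_pos": [0,0,-0.001],"gripper": 0},
    {"turn": [0,0,0],"delta_pos": [0,0,-0.01],"gripper": 0},
    {"turn": [0,0,0],"delta_pos": [0,0,-0.02],"gripper": 0}
  ]
}}

```text
clock: 24.95
eef_pos: [0.5486, 0.1566, 0.061]
ee_rot: [-0.167, 0.986, -0.0, -0.002]
contact_force: [0.4, 0.4, 0.4]
finger_gap: 0.0
gripper_force: 0.0
```

>>> {"fn": "jog_arm", "kwargs": {
  "plan": [
    {"turn": [0,0,0],"delta_pos": [0.015,0,0],"gripper": 1},
    {"turn": [0,0,0],"delta_pos": [0.023,0,0],"gripper": 1},
    {"turn": [0,0,0],"delta_pos": [0.023,0,0],"gripper": 1},
    {"turn": [0,0,0],"delta_pos": [0,0,0],"gripper": 1},
    {"turn": [0,0,0],"delta_pos": [0,0,0],"gripper": 1},
    {"turn": [0,0,0],"delta_pos": [0,0,0],"gripper": 1},
    {"turn": [0,0,0],"delta_pos": [0,0,0],"gripper": 1}
  ]
}}

```text
clock: 25.82
eef_pos: [0.4928, 0.1369, 0.0615]
ee_rot: [-0.167, 0.986, -0.0, -0.001]
contact_force: [-0.2, -0.0, -0.3]
finger_gap: 0.0853
gripper_force: 0.0
```

Run:
```python
from h import *
s=bot.observe();print(s["eef_pos"],s["finger_gap"],s["contact_force"])
print("true tip?",ray("scene",(246.5,247),.0446))
d=(np.array(s["eef_pos"][:2])-C);print("rep rel cradle u,v",d@u,d@np.array([-u[1],u[0]]))
g=vision.grab_frame("scene");f=vision.grab_frame("top")
cv2.imwrite("pics/open.png",np.hstack([cv2.resize(g[215:275,215:295],(480,360),interpolation=cv2.INTER_CUBIC),cv2.resize(f[175:235,215:268],(318,360),interpolation=cv2.INTER_CUBIC)])[:,:,::-1])
```

```text
[0.49282858 0.13688044 0.06153958] 0.0852699766656166 [-0.1772865  -0.03163227 -0.27217871]
true tip? [0.55649067 0.15628032 0.0446    ]
rep rel cradle u,v -0.08870394381362702 -0.0005117579152933806
```

View pics/open.png

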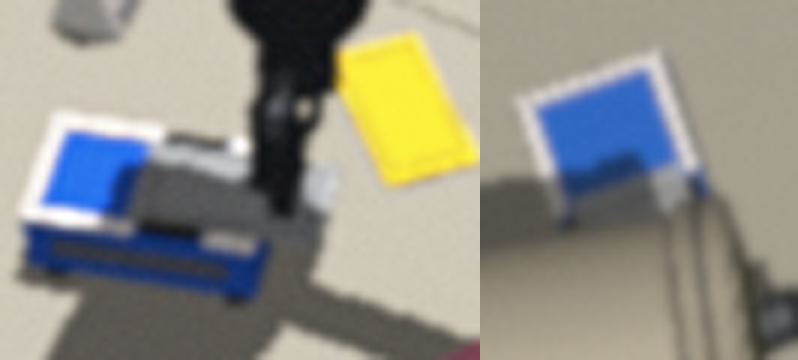

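The picture shows the open gripper over the overhang, with the near finger at crop (285,210). The plate is still lying in the cradle.

>>> {"fn": "jog_arm", "kwargs": {
  "plan": [
    {"turn": [0,0,0],"delta_pos": [0,0.001,0.006],"gripper": 1},
    {"turn": [0,0,0],"delta_pos": [0,0,0.008],"gripper": 1},
    {"turn": [0,0,0],"delta_pos": [0,0,0.008],"gripper": 1},
    {"turn": [0,0,0],"delta_pos": [0,0,0.006],"gripper": 1},
    {"turn": [0,0,0],"delta_pos": [0,0,0.003],"gripper": 1},
    {"turn": [0,0,0],"delta_pos": [0,0,0],"gripper": 1}
  ]
}}

```text
clock: 26.68
eef_pos: [0.4918, 0.1376, 0.0302]
ee_rot: [-0.167, 0.986, -0.0, -0.001]
contact_force: [-0.2, 0.2, -0.5]
finger_gap: 0.0854
gripper_force: 0.0
```

>>> {"fn": "jog_arm", "kwargs": {
  "plan": [
    {"turn": [0,0,0],"delta_pos": [0,0,0.003],"gripper": 1},
    {"turn": [0,0,0],"delta_pos": [0,0,0.003],"gripper": 1},
    {"turn": [0,0,0],"delta_pos": [0,0,0.003],"gripper": 1},
    {"turn": [0,0,0],"delta_pos": [0,0,0.003],"gripper": 1},
    {"turn": [0,0,0],"delta_pos": [0,0,0.003],"gripper": 1},
    {"turn": [0,0,0],"delta_pos": [0,0,0.003],"gripper": 1},
    {"turn": [0,0,0],"delta_pos": [0,0,0],"gripper": 1}
  ]
}}

```text
clock: 27.55
eef_pos: [0.4917, 0.1376, 0.0121]
ee_rot: [-0.167, 0.986, -0.0, -0.001]
contact_force: [-0.8, -0.6, 0.4]
finger_gap: 0.0851
gripper_force: 0.0
```

Run:
```python
from h import *
s=bot.observe();print(s["eef_pos"],s["contact_force"])
g=vision.grab_frame("scene").astype(int)
for r in range(240,266): print(r,[f"{g[r,c].mean():.0f}" for c in range(250,278)])
v=np.array([-u[1],u[0]])
for a in(-.066,-.084,-.103):
  for b in(-.029,.029): print(a,b,np.round(proj("scene",[*(C+a*u+b*v),.045]),1))
```

```text
[0.49167202 0.13761234 0.0121145 ] [-0.75159324 -0.60950118  0.35814942]
240 ['157', '158', '170', '197', '224', '234', '231', '212', '152', '70', '34', '39', '48', '43', '34', '24', '18', '22', '38', '66', '101', '147', '182', '199', '199', '195', '189', '185']
241 ['171', '170', '166', '173', '185', '192', '189', '168', '113', '53', '30', '45', '49', '46', '33', '26', '26', '29', '59', '115', '157', '182', '195', '201', '199', '196', '191', '185']
242 ['132', '129', '125', '135', '157', '172', '171', '136', '85', '42', '44', '59', '63', '54', '41', '35', '37', '34', '64', '129', '175', '194', '199', '199', '200', '200', '192', '185']
243 ['94', '94', '93', '103', '123', '133', '124', '90', '54', '37', '61', '79', '76', '61', '51', '50', '47', '40', '68', '135', '179', '192', '197', '197', '200', '200', '195', '192']
244 ['87', '90', '89', '89', '95', '90', '80', '53', '35', '42', '63', '82', '75', '60', '48', '54', '52', '43', '86', '161', '197', '198', '195', '198', '200', '200', '198', '194']
245 ['90', '89', '90', '88', '88', '87', '71', '46', '30', '41', '59', '70', '59', '46',
[... 3218 characters left out ...]
', '194']
263 ['72', '69', '63', '56', '57', '57', '61', '71', '79', '85', '86', '87', '85', '86', '90', '88', '86', '87', '88', '85', '83', '86', '89', '101', '118', '132', '146', '168']
264 ['83', '79', '64', '48', '47', '53', '64', '76', '83', '89', '87', '88', '86', '88', '86', '87', '87', '86', '86', '85', '87', '85', '82', '86', '89', '90', '100', '120']
265 ['87', '83', '72', '59', '53', '61', '74', '82', '87', '85', '85', '87', '87', '84', '87', '85', '88', '88', '86', '85', '86', '87', '86', '88', '84', '84', '87', '90']
-0.066 -0.029 [260.8 243.1]
-0.066 0.029 [257.1 256.2]
-0.084 -0.029 [266.  243.8]
-0.084 0.029 [262.5 257. ]
-0.103 -0.029 [271.5 244.6]
-0.103 0.029 [268.2 257.8]
```

Near fingertip at (262,261), just below plate level, no contact. Going 7 mm deeper, then closing.

>>> {"fn": "jog_arm", "kwargs": {
  "plan": [
    {"turn": [0,0,0],"delta_pos": [0,0,0.003],"gripper": 1},
    {"turn": [0,0,0],"delta_pos": [0,0,0.003],"gripper": 1},
    {"turn": [0,0,0],"delta_pos": [0,0,0.001],"gripper": 1},
    {"turn": [0,0,0],"delta_pos": [0,0,0],"gripper": 1}
  ]
}}

```text
clock: 28.1
eef_pos: [0.4918, 0.1376, 0.0053]
ee_rot: [-0.167, 0.986, -0.0, -0.001]
contact_force: [0.3, -0.9, -0.4]
finger_gap: 0.0856
gripper_force: 0.0
```

>>> {"fn": "jog_arm", "kwargs": {
  "plan": [
    {"turn": [0,0,0],"delta_pos": [0,0,0],"gripper": 0.8},
    {"turn": [0,0,0],"delta_pos": [0,0,0],"gripper": 0.75},
    {"turn": [0,0,0],"delta_pos": [0,0,0],"gripper": 0.7},
    {"turn": [0,0,0],"delta_pos": [0,0,0],"gripper": 0.65},
    {"turn": [0,0,0],"delta_pos": [0,0,0],"gripper": 0.6},
    {"turn": [0,0,0],"delta_pos": [0,0,0],"gripper": 0.5},
    {"turn": [0,0,0],"delta_pos": [0,0,0],"gripper": 0.4},
    {"turn": [0,0,0],"delta_pos": [0,0,0],"gripper": 0.4}
  ],
  "squeeze": 30
}}

```text
clock: 29.1
eef_pos: [0.4922, 0.1376, 0.0057]
ee_rot: [-0.167, 0.986, -0.0, -0.001]
contact_force: [-1.2, -3.1, 5.4]
finger_gap: 0.0568
gripper_force: 31.5
```

>>> {"fn": "jog_arm", "kwargs": {
  "plan": [
    {"turn": [0,0,0],"delta_pos": [0,0,0],"gripper": 0.4},
    {"turn": [0,0,0],"delta_pos": [0,0,-0.0005],"gripper": 0.4},
    {"turn": [0,0,0],"delta_pos": [0,0,-0.001],"gripper": 0.4},
    {"turn": [0,0,0],"delta_pos": [0,0,-0.002],"gripper": 0.4},
    {"turn": [0,0,0],"delta_pos": [0,0,-0.003],"gripper": 0.4},
    {"turn": [0,0,0],"delta_pos": [0,0,-0.004],"gripper": 0.4},
    {"turn": [0,0,0],"delta_pos": [0,0,-0.004],"gripper": 0.4},
    {"turn": [0,0,0],"delta_pos": [0,0,-0.002],"gripper": 0.4}
  ],
  "squeeze": 70
}}

```text
clock: 30.1
eef_pos: [0.4922, 0.1379, 0.0225]
ee_rot: [-0.168, 0.986, -0.0, -0.001]
contact_force: [0.0, -0.2, -1.5]
finger_gap: 0.056
gripper_force: 74.4
```

>>> {"fn": "jog_arm", "kwargs": {
  "plan": [
    {"turn": [0,0,0],"delta_pos": [0,0,-0.004],"gripper": 0.4},
    {"turn": [0,0,0],"delta_pos": [0,0,-0.008],"gripper": 0.4},
    {"turn": [0,0,0],"delta_pos": [0,0,-0.01],"gripper": 0.4},
    {"turn": [0,0,0],"delta_pos": [0,0,-0.01],"gripper": 0.4},
    {"turn": [0,0,0],"delta_pos": [0,0,-0.01],"gripper": 0.4},
    {"turn": [0,0,0],"delta_pos": [0,0,-0.006],"gripper": 0.4},
    {"turn": [0,0,0],"delta_pos": [0,0,-0.002],"gripper": 0.4},
    {"turn": [0,0,0],"delta_pos": [0,0,0],"gripper": 0.4}
  ]
}}

```text
clock: 31.1
eef_pos: [0.492, 0.1377, 0.0719]
ee_rot: [-0.167, 0.986, -0.0, -0.001]
contact_force: [-0.4, -1.1, -1.5]
finger_gap: 0.0556
gripper_force: 74.4
```

Run:
```python
from h import *
s=bot.observe();print(s["eef_pos"],s["contact_force"],s["torque"],s["finger_gap"],s["gripper_force"])
# plate offset in gripper: plate centre is 48 mm toward front nominally
d=(np.array(s["eef_pos"][:2])-C);print("rep rel cradle",d@u)
g=vision.grab_frame("scene").astype(int)
for r in range(226,256,2): print(r,[f"{g[r,c,0]}" for c in range(232,280,2)])
```

```text
[0.49198482 0.13767153 0.0718972 ] [-0.41495264 -1.08595449 -1.5012601 ] [-0.00269822  0.0231821  -0.01461315] 0.05556522006806455 74.44418549537659
rep rel cradle -0.08923613132321255
226 ['206', '209', '207', '193', '185', '184', '197', '200', '202', '209', '209', '208', '201', '103', '31', '46', '29', '22', '18', '141', '247', '251', '252', '252']
228 ['209', '207', '205', '140', '83', '88', '107', '120', '126', '159', '168', '184', '193', '113', '36', '47', '23', '21', '19', '160', '246', '251', '252', '252']
230 ['207', '208', '194', '102', '73', '87', '88', '87', '83', '86', '89', '117', '116', '57', '63', '78', '49', '47', '37', '151', '241', '248', '252', '252']
232 ['206', '205', '161', '85', '78', '88', '89', '88', '86', '89', '86', '88', '61', '33', '97', '84', '38', '23', '56', '171', '213', '244', '251', '252']
234 ['232', '216', '125', '80', '84', '87', '88', '86', '87', '88', '89', '90', '58', '36', '68', '54', '31', '25', '78', '175', '199', '236', '247', '252']
236 ['250', '245', '111', '75', '85', '88', '87', '87', '88', '89', '89', '90', '65', '29', '40', '28', '19
[... 761 characters left out ...]
40', '28', '37', '127', '205', '207', '207', '206', '207', '206']
248 ['35', '21', '18', '20', '16', '18', '21', '18', '16', '18', '18', '22', '20', '18', '26', '144', '163', '184', '204', '208', '206', '205', '206', '207']
250 ['78', '40', '29', '18', '20', '19', '17', '19', '19', '16', '16', '21', '17', '19', '30', '119', '179', '206', '207', '208', '208', '205', '207', '208']
252 ['144', '129', '115', '36', '20', '18', '19', '19', '22', '26', '23', '21', '19', '17', '41', '85', '165', '207', '206', '206', '206', '207', '206', '206']
254 ['54', '75', '71', '21', '17', '21', '21', '16', '67', '129', '124', '94', '75', '30', '59', '88', '168', '207', '206', '205', '207', '207', '204', '207']
```

```bash
cat >> h.py <<'E'
def rear():
    """mid of the plate's rear edge in scene picture, minus reported TCP, in tool-length axis"""
    g=cv2.cvtColor(vision.grab_frame("scene"),cv2.COLOR_RGB2GRAY);return g
E
python3 - <<'E'
from h import *
s=bot.observe();P=np.array(s["eef_pos"]);zt=.0446+P[2]-.0057
R_=R.from_quat(s["ee_rot"]).as_matrix();ux=-R_[:2,0]/np.linalg.norm(R_[:2,0]);vy=R_[:2,1]
g=vision.grab_frame("scene").astype(int)
for r in range(226,243): print(r,g[r,228:246,0].tolist())
for px in((235.6,234.),(235.6,233.),(236.2,232)):
    w=ray("scene",px,zt)[:2]-P[:2];print(px,"rear rel tcp: along",w@ux*1000,"across",w@vy*1000)
for a in(.085,.091,.097):
    print(a,[np.round(proj("scene",[*(P[:2]+a*ux+b*vy),zt]),1).tolist() for b in(-.029,0,.029)])
E
```

```text
226 [207, 207, 206, 206, 208, 208, 206, 206, 207, 206, 199, 191, 186, 182, 184, 187, 193, 197]
227 [207, 205, 207, 206, 205, 207, 207, 209, 205, 198, 171, 145, 134, 125, 129, 139, 151, 161]
228 [206, 207, 205, 206, 207, 206, 206, 207, 204, 180, 140, 100, 85, 80, 83, 89, 102, 109]
229 [210, 209, 207, 206, 207, 206, 209, 210, 199, 164, 117, 85, 72, 78, 83, 83, 86, 87]
230 [206, 207, 206, 207, 207, 208, 208, 206, 193, 152, 105, 81, 78, 81, 85, 85, 89, 87]
231 [208, 208, 207, 206, 207, 208, 208, 204, 182, 137, 94, 77, 81, 85, 87, 87, 88, 89]
232 [206, 206, 207, 206, 206, 208, 209, 198, 165, 117, 86, 75, 80, 87, 85, 86, 88, 88]
233 [215, 209, 207, 207, 208, 208, 208, 194, 152, 104, 79, 77, 80, 86, 87, 88, 86, 84]
234 [240, 233, 232, 233, 231, 229, 218, 190, 138, 92, 71, 76, 86, 85, 86, 89, 89, 86]
235 [252, 248, 249, 250, 250, 250, 242, 193, 127, 84, 70, 77, 84, 88, 88, 87, 88, 88]
236 [213, 218, 234, 244, 250, 254, 245, 181, 112, 79, 73, 80, 84, 85, 86, 87, 85, 88]
237 [102, 116, 144, 164, 183, 198, 181, 135, 91, 75, 71, 80, 79, 81, 81, 84, 84, 86]
238 [42, 51, 56, 70, 82, 94, 93, 85, 79, 74, 72, 78, 82, 81, 81, 78, 80, 79]
239 [40, 38, 37, 40, 43, 43, 51, 56, 62, 63, 69, 68, 75, 75, 75, 76, 80, 83]
240 [39, 40, 42, 39, 41, 39, 42, 43, 44, 46, 46, 52, 53, 56, 61, 62, 70, 79]
241 [43, 44, 40, 41, 41, 40, 42, 41, 34, 29, 26, 28, 30, 34, 40, 48, 47, 53]
242 [42, 45, 43, 44, 42, 42, 40, 35, 28, 21, 18, 23, 21, 24, 28, 28, 31, 28]
(235.6, 234.0) rear rel tcp: along 98.68387847385036 across 3.160064043327855
(235.6, 233.0) rear rel tcp: along 99.79617309513867 across -1.1072610635436018
(236.2, 232) rear rel tcp: along 98.9836685904837 across -5.760700408031107
0.085 [[242.1, 227.5], [239.9, 233.9], [237.7, 240.5]]
0.091 [[240.3, 227.2], [238.1, 233.6], [235.9, 240.2]]
0.097 [[238.5, 227.0], [236.3, 233.4], [234.1, 239.9]]
```

Run:
```python
from h import *
a=np.radians(TA);t=T-.0425*np.array([np.cos(a),np.sin(a)]);print(t);go([*t,.0719],TA+90,8)
```

```text
[ 0.56175443 -0.1659502 ]
{"turn":[-0.0, -0.02, 2.05],"delta_pos":[0.0043, -0.0387, -0.0]}
{"turn":[-0.0, -0.02, 2.05],"delta_pos":[0.0029, -0.0388, -0.0]}
{"turn":[-0.0, -0.02, 2.05],"delta_pos":[0.0015, -0.0389, -0.0]}
{"turn":[-0.0, -0.02, 2.05],"delta_pos":[0.0001, -0.0389, -0.0]}
{"turn":[-0.0, -0.02, 2.05],"delta_pos":[-0.0013, -0.0389, -0.0]}
{"turn":[-0.0, -0.02, 2.05],"delta_pos":[-0.0027, -0.0388, -0.0]}
{"turn":[-0.0, -0.02, 2.05],"delta_pos":[-0.0041, -0.0387, -0.0]}
{"turn":[-0.0, -0.02, 2.05],"delta_pos":[-0.0054, -0.0386, -0.0]}
```

>>> {"fn": "jog_arm", "kwargs": {
  "plan": [
    {"turn": [0,0,0.5],"delta_pos": [0.001,-0.01,0],"gripper": 0.4},
    {"turn": [0,0,1.5],"delta_pos": [0.0032,-0.0287,0],"gripper": 0.4},
    {"turn": [0,0,2.05],"delta_pos": [0.0029,-0.0388,0],"gripper": 0.4},
    {"turn": [0,0,2.05],"delta_pos": [0.0015,-0.0389,0],"gripper": 0.4},
    {"turn": [0,0,2.05],"delta_pos": [0,-0.0389,0],"gripper": 0.4},
    {"turn": [0,0,2.05],"delta_pos": [-0.0013,-0.0389,0],"gripper": 0.4},
    {"turn": [0,0,2.05],"delta_pos": [-0.0027,-0.0388,0],"gripper": 0.4},
    {"turn": [0,0,2.05],"delta_pos": [-0.0041,-0.0387,0],"gripper": 0.4}
  ]
}}

```text
clock: 32.2
eef_pos: [0.5533, -0.1297, 0.0718]
ee_rot: [-0.043, 0.999, -0.0, -0.001]
contact_force: [0.7, 0.4, -2.4]
finger_gap: 0.0556
gripper_force: 74.4
```

>>> {"fn": "jog_arm", "kwargs": {
  "plan": [
    {"turn": [0,0,1.5],"delta_pos": [-0.0042,-0.0287,0],"gripper": 0.4},
    {"turn": [0,0,0.5],"delta_pos": [-0.001,-0.01,0],"gripper": 0.4},
    {"turn": [0,0,0],"delta_pos": [0,0,0],"gripper": 0.4},
    {"turn": [0,0,0],"delta_pos": [0,0,0],"gripper": 0.4},
    {"turn": [0,0,0],"delta_pos": [0,0,0],"gripper": 0.4}
  ]
}}

```text
clock: 32.83
eef_pos: [0.5616, -0.1648, 0.072]
ee_rot: [-0.027, 1.0, -0.0, -0.001]
contact_force: [-0.2, 0.4, -1.4]
finger_gap: 0.0557
gripper_force: 74.5
```

Run:
```python
from h import *
a=np.radians(TA);w=np.array([np.cos(a),np.sin(a)]);n=np.array([-w[1],w[0]]);t=T-.0425*w;go([*t,.0719],TA+90,1)
s=bot.observe();P=np.array(s["eef_pos"]);print(P,s["finger_gap"]);zt=.0446+P[2]-.0057
for k in(.092,.098,.104): print(k,[np.round(proj("scene",[*(P[:2]+k*w+b*n),zt]),1).tolist() for b in(-.029,0,.029)])
g=vision.grab_frame("scene").astype(int)
q=proj("scene",[*(P[:2]+.098*w),zt]).astype(int)
for r in range(q[1]-10,q[1]+12): print(r,q[0]-8,g[r,q[0]-8:q[0]+14].mean(1).astype(int).tolist())
f=vision.grab_frame("top").astype(int)
for r in range(174,226,2): print(r,f[r,330:368].mean(1).astype(int).tolist())
```

```text
{"turn":[-0.01, -0.11, 0.16],"delta_pos":[-0.0001, -0.0011, 0.0001]}
[ 0.56158889 -0.16482149  0.07202106] 0.055700456575954155
0.092 [[272.9, 166.5], [269.4, 170.8], [265.8, 175.2]]
0.098 [[271.5, 166.1], [268.0, 170.3], [264.4, 174.7]]
0.104 [[270.1, 165.6], [266.6, 169.9], [263.0, 174.2]]
160 259 [94, 124, 136, 138, 154, 180, 194, 196, 197, 198, 197, 197, 197, 196, 197, 198, 195, 181, 152, 140, 169, 207]
161 259 [124, 133, 140, 151, 171, 189, 197, 197, 197, 196, 196, 197, 198, 197, 198, 195, 181, 148, 115, 136, 200, 236]
162 259 [136, 139, 147, 166, 187, 195, 197, 197, 196, 197, 196, 194, 197, 197, 195, 181, 151, 113, 90, 133, 204, 236]
163 259 [144, 150, 165, 182, 194, 197, 197, 197, 198, 197, 197, 195, 195, 198, 193, 167, 126, 91, 82, 119, 179, 218]
164 259 [155, 172, 186, 195, 195, 199, 196, 197, 197, 197, 196, 195, 196, 198, 194, 177, 133, 94, 83, 102, 146, 180]
165 259 [176, 191, 197, 198, 197, 197, 197, 198, 198, 197, 198, 194, 194, 192, 196, 181, 150, 118, 97, 99, 113, 131]
166 259 [190, 196, 197, 197, 198, 197, 197, 199, 198, 197, 196, 195, 192, 190, 188, 180, 168, 154, 13
[... 5834 characters left out ...]
2, 84, 112, 141, 156, 155, 140, 125, 136, 152, 158, 147, 123, 89, 74, 72, 74, 76, 78, 82, 86, 88, 93, 98, 101, 106, 109, 111, 114, 117, 119, 122, 124, 126]
220 [83, 79, 74, 71, 77, 104, 136, 153, 156, 147, 130, 133, 149, 159, 159, 152, 139, 127, 118, 103, 90, 82, 81, 79, 76, 72, 75, 76, 80, 84, 89, 93, 96, 101, 106, 109, 111, 114]
222 [81, 77, 73, 76, 97, 128, 150, 156, 151, 136, 129, 146, 157, 160, 160, 159, 158, 159, 157, 153, 145, 133, 122, 112, 99, 86, 77, 74, 72, 74, 74, 72, 76, 81, 87, 92, 96, 102]
224 [77, 71, 72, 87, 118, 146, 157, 153, 135, 124, 141, 156, 160, 160, 158, 160, 161, 162, 160, 161, 159, 159, 156, 150, 143, 135, 124, 119, 112, 107, 106, 108, 114, 116, 123, 133, 136, 138]
```

Plate rear corner seen at (264.8,174.3) against (264.4,174.7) predicted, so the hold is as expected. Lowering.

>>> {"fn": "jog_arm", "kwargs": {
  "plan": [
    {"turn": [0,0,0.16],"delta_pos": [0,-0.0011,0.004],"gripper": 0.4},
    {"turn": [0,0,0],"delta_pos": [0,0,0.008],"gripper": 0.4},
    {"turn": [0,0,0],"delta_pos": [0,0,0.01],"gripper": 0.4},
    {"turn": [0,0,0],"delta_pos": [0,0,0.01],"gripper": 0.4},
    {"turn": [0,0,0],"delta_pos": [0,0,0.007],"gripper": 0.4},
    {"turn": [0,0,0],"delta_pos": [0,0,0.004],"gripper": 0.4},
    {"turn": [0,0,0],"delta_pos": [0,0,0.002],"gripper": 0.4},
    {"turn": [0,0,0],"delta_pos": [0,0,0],"gripper": 0.4}
  ]
}}

```text
clock: 33.92
eef_pos: [0.5618, -0.167, 0.0271]
ee_rot: [-0.025, 1.0, -0.0, -0.001]
contact_force: [0.7, 0.7, -2.4]
finger_gap: 0.0561
gripper_force: 74.5
```

>>> {"fn": "jog_arm", "kwargs": {
  "plan": [
    {"turn": [0,0,0],"delta_pos": [0,0,0.001],"gripper": 0.4},
    {"turn": [0,0,0],"delta_pos": [0,0,0.001],"gripper": 0.4},
    {"turn": [0,0,0],"delta_pos": [0,0,0.001],"gripper": 0.4},
    {"turn": [0,0,0],"delta_pos": [0,0,0.001],"gripper": 0.4},
    {"turn": [0,0,0],"delta_pos": [0,0,0],"gripper": 0.4},
    {"turn": [0,0,0],"delta_pos": [0,0,0],"gripper": 0.4}
  ]
}}

```text
clock: 34.67
eef_pos: [0.5617, -0.167, 0.023]
ee_rot: [-0.025, 1.0, -0.0, -0.001]
contact_force: [0.2, 0.2, -1.1]
finger_gap: 0.0561
gripper_force: 74.5
```

Run:
```python
from h import *
a=np.radians(TA);w=np.array([np.cos(a),np.sin(a)]);n=np.array([-w[1],w[0]]);t=T-.0425*w
s=bot.observe();P=np.array(s["eef_pos"]);go([*t,P[2]],TA+90,1);zt=.0446+P[2]-.0057
print(P,s["contact_force"],s["finger_gap"],"plate top",zt)
for k in(-.012,.098): print(k,[np.round(proj("scene",[*(P[:2]+k*w+b*n),zt]),1).tolist() for b in(-.029,0,.029)])
print("stops",[np.round(proj("scene",[*(T+k*w+b*n),.052]),1).tolist() for k in(-.059,.059) for b in(-.018,.018)])
g=vision.grab_frame("scene").astype(int)
for r in range(174,204): print(r,g[r,258:302].mean(1).astype(int).tolist())
```

```text
{"turn":[-0.03, -0.1, -0.08],"delta_pos":[-0.0001, 0.001, -0.0]}
[ 0.56168049 -0.16696125  0.0230347 ] [ 0.24493827  0.15793561 -1.14072693] 0.05605597902816732 plate top 0.06193470407569081
-0.012 [[297.2, 183.9], [294.0, 188.4], [290.7, 193.0]]
0.098 [[271.8, 175.6], [268.4, 179.9], [264.9, 184.2]]
stops [[296.9, 188.1], [292.8, 193.7], [269.6, 179.0], [265.3, 184.4]]
174 [198, 198, 199, 197, 198, 197, 198, 199, 197, 198, 197, 198, 197, 197, 199, 200, 199, 199, 197, 199, 197, 197, 198, 201, 202, 189, 147, 85, 47, 41, 31, 26, 23, 22, 23, 23, 20, 25, 20, 34, 84, 148, 182, 195]
175 [199, 197, 198, 198, 201, 199, 198, 198, 198, 197, 199, 198, 196, 195, 194, 194, 193, 195, 194, 195, 196, 199, 200, 201, 200, 189, 142, 80, 48, 41, 33, 22, 19, 22, 23, 24, 25, 21, 22, 37, 99, 165, 194, 202]
176 [199, 198, 195, 199, 199, 197, 199, 199, 199, 197, 196, 193, 195, 193, 188, 189, 192, 193, 188, 188, 194, 195, 193, 191, 185, 173, 132, 77, 46, 40, 26, 21, 18, 21, 20, 20, 20, 21, 20, 48, 111, 170, 197, 200]
177 [198, 199, 199, 199, 196, 198, 196, 197, 200, 198, 197, 191, 193, 188, 182, 187, 197, 199
[... 4914 characters left out ...]
4, 128, 133, 135, 137, 139, 138, 134, 137, 141, 144, 144, 141, 148, 170, 191, 197, 197, 198]
201 [200, 200, 197, 193, 179, 157, 134, 109, 94, 84, 84, 85, 88, 87, 88, 86, 84, 85, 85, 84, 87, 85, 84, 83, 92, 99, 103, 116, 125, 131, 135, 135, 136, 138, 139, 144, 143, 150, 169, 189, 197, 198, 199, 199]
202 [196, 190, 178, 154, 133, 112, 96, 86, 87, 86, 88, 87, 86, 85, 86, 85, 86, 86, 86, 87, 85, 87, 86, 86, 86, 85, 87, 93, 100, 107, 116, 122, 128, 133, 138, 141, 149, 171, 187, 197, 199, 198, 198, 199]
203 [179, 156, 133, 110, 94, 85, 85, 86, 84, 84, 85, 88, 88, 85, 87, 87, 86, 87, 85, 88, 86, 85, 86, 86, 87, 85, 83, 85, 84, 84, 93, 103, 108, 115, 124, 139, 161, 185, 199, 200, 198, 199, 200, 199]
```

>>> {"fn": "jog_arm", "kwargs": {
  "plan": [
    {"turn": [0,0,0],"delta_pos": [0,0.001,0.001],"gripper": 0.4},
    {"turn": [0,0,0],"delta_pos": [0,0,0.001],"gripper": 0.4},
    {"turn": [0,0,0],"delta_pos": [0,0,0.001],"gripper": 0.4},
    {"turn": [0,0,0],"delta_pos": [0,0,0.001],"gripper": 0.4},
    {"turn": [0,0,0],"delta_pos": [0,0,0.001],"gripper": 0.4},
    {"turn": [0,0,0],"delta_pos": [0,0,0.001],"gripper": 0.4}
  ]
}}

```text
clock: 35.48
eef_pos: [0.5616, -0.166, 0.017]
ee_rot: [-0.025, 1.0, -0.0, -0.001]
contact_force: [-0.1, 0.0, -1.5]
finger_gap: 0.056
gripper_force: 74.5
```

>>> {"fn": "jog_arm", "kwargs": {
  "plan": [
    {"turn": [0,0,0],"delta_pos": [0,0,0.0005],"gripper": 0.4},
    {"turn": [0,0,0],"delta_pos": [0,0,0.0005],"gripper": 0.4},
    {"turn": [0,0,0],"delta_pos": [0,0,0.0005],"gripper": 0.4},
    {"turn": [0,0,0],"delta_pos": [0,0,0.0005],"gripper": 0.4}
  ]
}}

```text
clock: 35.98
eef_pos: [0.5616, -0.166, 0.0151]
ee_rot: [-0.025, 1.0, -0.0, -0.001]
contact_force: [1.3, 0.1, -2.2]
finger_gap: 0.0559
gripper_force: 74.5
```

>>> {"fn": "jog_arm", "kwargs": {
  "plan": [
    {"turn": [0,0,0],"delta_pos": [0,0,0.0004],"gripper": 0.4},
    {"turn": [0,0,0],"delta_pos": [0,0,0.0004],"gripper": 0.4},
    {"turn": [0,0,0],"delta_pos": [0,0,0.0002],"gripper": 0.4}
  ]
}}

```text
clock: 36.35
eef_pos: [0.5616, -0.166, 0.014]
ee_rot: [-0.025, 1.0, -0.0, -0.001]
contact_force: [0.2, -0.7, -1.3]
finger_gap: 0.0563
gripper_force: 74.5
```

>>> {"fn": "jog_arm", "kwargs": {
  "plan": [
    {"turn": [0,0,0],"delta_pos": [0,0,0.0003],"gripper": 0.4},
    {"turn": [0,0,0],"delta_pos": [0,0,0.0003],"gripper": 0.4},
    {"turn": [0,0,0],"delta_pos": [0,0,0.0002],"gripper": 0.4}
  ]
}}

```text
clock: 36.72
eef_pos: [0.5616, -0.166, 0.0132]
ee_rot: [-0.025, 1.0, -0.0, -0.001]
contact_force: [-0.4, -1.4, -1.0]
finger_gap: 0.0555
gripper_force: 74.5
```

>>> {"fn": "jog_arm", "kwargs": {
  "plan": [
    {"turn": [0,0,0],"delta_pos": [0,0,0.0003],"gripper": 0.4},
    {"turn": [0,0,0],"delta_pos": [0,0,0.0003],"gripper": 0.4},
    {"turn": [0,0,0],"delta_pos": [0,0,0.0001],"gripper": 0.4}
  ]
}}

```text
clock: 37.1
eef_pos: [0.5616, -0.166, 0.0125]
ee_rot: [-0.025, 1.0, -0.0, -0.001]
contact_force: [0.0, -0.3, -0.1]
finger_gap: 0.0558
gripper_force: 74.5
```

>>> {"fn": "jog_arm", "kwargs": {
  "plan": [
    {"turn": [0,0,0],"delta_pos": [0,0,0.0003],"gripper": 0.4},
    {"turn": [0,0,0],"delta_pos": [0,0,0.0003],"gripper": 0.4},
    {"turn": [0,0,0],"delta_pos": [0,0,0.0001],"gripper": 0.4}
  ]
}}

```text
clock: 37.48
eef_pos: [0.5616, -0.166, 0.0118]
ee_rot: [-0.025, 1.0, -0.0, -0.001]
contact_force: [0.8, 0.0, -1.8]
finger_gap: 0.056
gripper_force: 74.5
```

>>> {"fn": "jog_arm", "kwargs": {
  "plan": [
    {"turn": [0,0,0],"delta_pos": [0,0,0.0003],"gripper": 0.4},
    {"turn": [0,0,0],"delta_pos": [0,0,0.0003],"gripper": 0.4},
    {"turn": [0,0,0],"delta_pos": [0,0,0.0001],"gripper": 0.4}
  ]
}}

```text
clock: 37.85
eef_pos: [0.5616, -0.166, 0.0111]
ee_rot: [-0.025, 1.0, -0.0, -0.001]
contact_force: [0.9, 0.9, -2.1]
finger_gap: 0.0558
gripper_force: 74.5
```

>>> {"fn": "jog_arm", "kwargs": {
  "plan": [
    {"turn": [0,0,0],"delta_pos": [0,0,0.0003],"gripper": 0.4},
    {"turn": [0,0,0],"delta_pos": [0,0,0.0003],"gripper": 0.4},
    {"turn": [0,0,0],"delta_pos": [0,0,0.0001],"gripper": 0.4}
  ]
}}

```text
clock: 38.22
eef_pos: [0.5615, -0.166, 0.0104]
ee_rot: [-0.025, 1.0, -0.0, -0.001]
contact_force: [-0.4, 0.5, -0.6]
finger_gap: 0.0559
gripper_force: 74.5
```

>>> {"fn": "jog_arm", "kwargs": {
  "plan": [
    {"turn": [0,0,0],"delta_pos": [0,0,0.0003],"gripper": 0.4},
    {"turn": [0,0,0],"delta_pos": [0,0,0.0003],"gripper": 0.4},
    {"turn": [0,0,0],"delta_pos": [0,0,0.0001],"gripper": 0.4}
  ]
}}

```text
clock: 38.6
eef_pos: [0.5616, -0.166, 0.0097]
ee_rot: [-0.025, 1.0, -0.0, -0.001]
contact_force: [1.7, 0.4, -1.8]
finger_gap: 0.0559
gripper_force: 74.5
```

>>> {"fn": "jog_arm", "kwargs": {
  "plan": [
    {"turn": [0,0,0],"delta_pos": [0,0,0.0003],"gripper": 0.4},
    {"turn": [0,0,0],"delta_pos": [0,0,0.0003],"gripper": 0.4},
    {"turn": [0,0,0],"delta_pos": [0,0,0.0001],"gripper": 0.4}
  ]
}}

```text
clock: 38.98
eef_pos: [0.5616, -0.166, 0.009]
ee_rot: [-0.025, 1.0, -0.0, -0.001]
contact_force: [-0.3, 0.4, -1.7]
finger_gap: 0.0559
gripper_force: 74.5
```

>>> {"fn": "jog_arm", "kwargs": {
  "plan": [
    {"turn": [0,0,0],"delta_pos": [0,0,0.0003],"gripper": 0.4},
    {"turn": [0,0,0],"delta_pos": [0,0,0.0003],"gripper": 0.4},
    {"turn": [0,0,0],"delta_pos": [0,0,0.0001],"gripper": 0.4}
  ]
}}

```text
clock: 39.35
eef_pos: [0.5616, -0.166, 0.0083]
ee_rot: [-0.025, 1.0, -0.0, -0.001]
contact_force: [-0.2, -0.6, -2.4]
finger_gap: 0.0559
gripper_force: 74.5
```

>>> {"fn": "jog_arm", "kwargs": {
  "plan": [
    {"turn": [0,0,0],"delta_pos": [0,0,0.0003],"gripper": 0.4},
    {"turn": [0,0,0],"delta_pos": [0,0,0.0003],"gripper": 0.4},
    {"turn": [0,0,0],"delta_pos": [0,0,0.0001],"gripper": 0.4}
  ]
}}

```text
clock: 39.72
eef_pos: [0.5616, -0.166, 0.0076]
ee_rot: [-0.025, 1.0, -0.0, -0.001]
contact_force: [0.5, 0.2, -1.6]
finger_gap: 0.0559
gripper_force: 74.5
```

Run:
```python
from h import *
a=np.radians(TA);w=np.array([np.cos(a),np.sin(a)]);n=np.array([-w[1],w[0]])
s=bot.observe();P=np.array(s["eef_pos"]);zt=.0446+P[2]-.0057
print(P,s["contact_force"],"plate top",zt)
print("plate",[np.round(proj("scene",[*(P[:2]+k*w+b*n),zt]),1).tolist() for k in(-.012,.098) for b in(-.029,.029)])
print("stops",[np.round(proj("scene",[*(T+k*w+b*n),.052]),1).tolist() for k in(-.059,.059) for b in(-.018,.018)])
g=vision.grab_frame("scene").astype(int)
for r in range(174,200): print(r,g[r,259:282].mean(1).astype(int).tolist(),"|",g[r,290:302].mean(1).astype(int).tolist())
```

```text
[ 0.5615553  -0.16597674  0.00759071] [ 0.54766307  0.22978759 -1.57785323] plate top 0.046490705280059136
plate [[297.0, 187.1], [290.5, 196.2], [271.8, 178.7], [264.9, 187.4]]
stops [[296.9, 188.1], [292.8, 193.7], [269.6, 179.0], [265.3, 184.4]]
174 [198, 198, 199, 199, 199, 199, 198, 198, 199, 199, 198, 198, 198, 198, 200, 199, 198, 198, 200, 201, 199, 199, 200] | [23, 22, 19, 22, 23, 21, 20, 21, 23, 39, 99, 167]
175 [199, 200, 200, 199, 199, 198, 200, 198, 198, 200, 200, 199, 198, 199, 200, 199, 198, 199, 199, 198, 196, 197, 199] | [23, 21, 24, 21, 25, 20, 20, 22, 23, 49, 111, 171]
176 [199, 197, 197, 198, 199, 199, 198, 199, 200, 196, 198, 201, 198, 199, 199, 199, 199, 198, 198, 198, 197, 200, 199] | [19, 23, 22, 22, 20, 19, 21, 26, 52, 88, 142, 182]
177 [197, 200, 199, 199, 197, 199, 198, 200, 199, 197, 198, 198, 196, 199, 200, 201, 200, 200, 199, 199, 198, 199, 201] | [23, 21, 21, 24, 22, 20, 19, 41, 90, 139, 176, 195]
178 [198, 198, 198, 198, 199, 199, 196, 200, 199, 195, 193, 196, 193, 195, 197, 195, 194, 193, 196, 198, 199, 198, 203] | [21, 22, 23, 21, 23, 23, 22, 52, 113,
[... 2987 characters left out ...]
[200, 199, 195, 183, 157, 117, 91, 82, 87, 94, 102, 111, 118, 124, 132, 136, 140, 139, 140, 138, 138, 138, 137] | [106, 130, 133, 121, 114, 130, 144, 154, 178, 194, 201, 199]
197 [198, 200, 199, 193, 169, 138, 103, 87, 82, 84, 88, 90, 93, 103, 112, 122, 127, 133, 136, 136, 139, 140, 141] | [111, 130, 140, 134, 134, 140, 146, 152, 175, 194, 199, 200]
198 [198, 199, 201, 197, 188, 172, 147, 121, 102, 87, 85, 82, 85, 83, 89, 96, 104, 115, 122, 129, 134, 135, 140] | [121, 131, 140, 139, 142, 146, 142, 153, 177, 195, 199, 200]
199 [198, 198, 200, 199, 200, 193, 176, 148, 119, 95, 85, 86, 86, 85, 85, 84, 86, 91, 94, 106, 113, 121, 126] | [132, 134, 138, 140, 145, 141, 141, 157, 183, 198, 199, 199]
```

>>> {"fn": "jog_arm", "kwargs": {
  "plan": [
    {"turn": [0,0,0],"delta_pos": [0,0,0.0003],"gripper": 0.4},
    {"turn": [0,0,0],"delta_pos": [0,0,0.0003],"gripper": 0.4},
    {"turn": [0,0,0],"delta_pos": [0,0,0.0001],"gripper": 0.4}
  ]
}}

```text
clock: 40.15
eef_pos: [0.5616, -0.166, 0.0069]
ee_rot: [-0.025, 1.0, -0.0, -0.001]
contact_force: [-0.7, 0.2, -1.6]
finger_gap: 0.0564
gripper_force: 74.5
```

>>> {"fn": "jog_arm", "kwargs": {
  "plan": [
    {"turn": [0,0,0],"delta_pos": [0,0,0.0003],"gripper": 0.4},
    {"turn": [0,0,0],"delta_pos": [0,0,0.0003],"gripper": 0.4},
    {"turn": [0,0,0],"delta_pos": [0,0,0.0001],"gripper": 0.4}
  ]
}}

```text
clock: 40.52
eef_pos: [0.5616, -0.166, 0.0062]
ee_rot: [-0.025, 1.0, -0.0, -0.001]
contact_force: [-0.6, 0.6, -1.6]
finger_gap: 0.0556
gripper_force: 74.5
```

>>> {"fn": "jog_arm", "kwargs": {
  "plan": [
    {"turn": [0,0,0],"delta_pos": [0,0,0.0003],"gripper": 0.4},
    {"turn": [0,0,0],"delta_pos": [0,0,0.0003],"gripper": 0.4},
    {"turn": [0,0,0],"delta_pos": [0,0,0.0001],"gripper": 0.4}
  ]
}}

```text
clock: 40.9
eef_pos: [0.5616, -0.166, 0.0055]
ee_rot: [-0.025, 1.0, -0.0, -0.001]
contact_force: [-0.4, 0.3, -2.0]
finger_gap: 0.0558
gripper_force: 74.5
```

>>> {"fn": "jog_arm", "kwargs": {
  "plan": [
    {"turn": [0,0,0],"delta_pos": [0,0,0.0003],"gripper": 0.4},
    {"turn": [0,0,0],"delta_pos": [0,0,0.0003],"gripper": 0.4},
    {"turn": [0,0,0],"delta_pos": [0,0,0.0001],"gripper": 0.4}
  ]
}}

```text
clock: 41.28
eef_pos: [0.5616, -0.166, 0.0048]
ee_rot: [-0.025, 1.0, -0.0, -0.001]
contact_force: [-0.7, 0.0, -1.7]
finger_gap: 0.0556
gripper_force: 74.5
```

>>> {"fn": "jog_arm", "kwargs": {
  "plan": [
    {"turn": [0,0,0],"delta_pos": [0,0,0.0003],"gripper": 0.4},
    {"turn": [0,0,0],"delta_pos": [0,0,0.0003],"gripper": 0.4},
    {"turn": [0,0,0],"delta_pos": [0,0,0.0001],"gripper": 0.4}
  ]
}}

```text
clock: 41.65
eef_pos: [0.5616, -0.166, 0.0041]
ee_rot: [-0.025, 1.0, -0.0, -0.001]
contact_force: [-0.3, 0.6, -2.2]
finger_gap: 0.0556
gripper_force: 74.5
```

>>> {"fn": "jog_arm", "kwargs": {
  "plan": [
    {"turn": [0,0,0],"delta_pos": [0,0,0.0003],"gripper": 0.4},
    {"turn": [0,0,0],"delta_pos": [0,0,0.0003],"gripper": 0.4},
    {"turn": [0,0,0],"delta_pos": [0,0,0.0001],"gripper": 0.4}
  ]
}}

```text
clock: 42.02
eef_pos: [0.5616, -0.166, 0.0034]
ee_rot: [-0.025, 1.0, -0.0, -0.001]
contact_force: [0.1, 0.8, -1.5]
finger_gap: 0.0557
gripper_force: 74.5
```

>>> {"fn": "jog_arm", "kwargs": {
  "plan": [
    {"turn": [0,0,0],"delta_pos": [0,0,0.0003],"gripper": 0.4},
    {"turn": [0,0,0],"delta_pos": [0,0,0.0003],"gripper": 0.4}
  ]
}}

```text
clock: 42.28
eef_pos: [0.5616, -0.166, 0.0028]
ee_rot: [-0.025, 1.0, -0.0, -0.001]
contact_force: [-0.4, -0.7, -1.8]
finger_gap: 0.0558
gripper_force: 74.5
```

>>> {"fn": "jog_arm", "kwargs": {
  "plan": [
    {"turn": [0,0,0],"delta_pos": [0,0,0.0003],"gripper": 0.4},
    {"turn": [0,0,0],"delta_pos": [0,0,0.0003],"gripper": 0.4}
  ]
}}

```text
clock: 42.52
eef_pos: [0.5617, -0.166, 0.0023]
ee_rot: [-0.025, 1.0, -0.0, -0.001]
contact_force: [-0.6, -0.0, -1.2]
finger_gap: 0.0559
gripper_force: 74.5
```

>>> {"fn": "jog_arm", "kwargs": {
  "plan": [
    {"turn": [0,0,0],"delta_pos": [0,0,0.0003],"gripper": 0.4},
    {"turn": [0,0,0],"delta_pos": [0,0,0.0003],"gripper": 0.4}
  ]
}}

```text
clock: 42.78
eef_pos: [0.5617, -0.166, 0.0019]
ee_rot: [-0.025, 1.0, -0.0, -0.001]
contact_force: [-1.6, 0.7, 2.1]
finger_gap: 0.0563
gripper_force: 74.8
```

>>> {"fn": "jog_arm", "kwargs": {
  "plan": [
    {"turn": [0,0,0],"delta_pos": [0,0,0.0003],"gripper": 0.4},
    {"turn": [0,0,0],"delta_pos": [0,0,0.0003],"gripper": 0.4}
  ]
}}

```text
clock: 43.02
eef_pos: [0.562, -0.1662, 0.0019]
ee_rot: [-0.025, 1.0, -0.0, -0.0]
contact_force: [-3.4, 1.8, 7.7]
finger_gap: 0.0561
gripper_force: 75.1
```

Run:
```python
from h import *
a=np.radians(TA);w=np.array([np.cos(a),np.sin(a)]);n=np.array([-w[1],w[0]])
s=bot.observe();P=np.array(s["eef_pos"])
print(P,s["contact_force"],s["torque"])
for zt in(.050,.056): print("plate",zt,[np.round(proj("scene",[*(P[:2]+k*w+b*n),zt]),1).tolist() for k in(-.012,.098) for b in(-.029,.029)])
g=vision.grab_frame("scene").astype(int)
for r in range(178,194): print(r,g[r,259:282].mean(1).astype(int).tolist())
```

```text
[ 0.56202211 -0.16615398  0.00190286] [-3.41222224  1.80429944  7.66116361] [0.26040075 0.553515   0.03038525]
plate 0.05 [[297.0, 186.3], [290.4, 195.4], [271.7, 178.0], [264.8, 186.6]]
plate 0.056 [[297.0, 185.2], [290.5, 194.2], [271.7, 176.8], [264.7, 185.5]]
178 [199, 199, 196, 199, 197, 198, 199, 199, 197, 196, 194, 198, 200, 200, 199, 197, 198, 198, 199, 200, 199, 200, 199]
179 [198, 198, 197, 200, 199, 199, 198, 197, 192, 177, 174, 186, 196, 198, 193, 188, 190, 196, 200, 200, 199, 200, 200]
180 [200, 199, 198, 197, 200, 200, 198, 193, 172, 151, 147, 171, 190, 192, 184, 179, 180, 190, 197, 196, 199, 199, 199]
181 [199, 200, 200, 198, 198, 200, 197, 181, 151, 125, 143, 175, 189, 187, 188, 188, 191, 194, 193, 190, 193, 191, 178]
182 [199, 198, 199, 199, 200, 200, 189, 161, 126, 130, 170, 189, 184, 185, 194, 200, 202, 201, 196, 188, 187, 164, 128]
183 [201, 199, 199, 201, 199, 191, 171, 135, 122, 152, 183, 186, 184, 190, 200, 203, 201, 195, 182, 168, 161, 130, 78]
184 [200, 199, 199, 200, 196, 177, 141, 126, 148, 178, 185, 184, 187, 199, 202, 202, 185, 163, 138, 122, 113, 88, 48]
[... 330 characters left out ...]
 84, 66, 41]
188 [200, 198, 200, 200, 197, 187, 167, 149, 144, 141, 141, 132, 119, 103, 93, 86, 85, 86, 86, 90, 84, 68, 42]
189 [197, 199, 199, 199, 190, 169, 150, 139, 133, 128, 124, 115, 111, 99, 88, 85, 80, 84, 84, 85, 81, 72, 45]
190 [200, 199, 198, 199, 191, 168, 143, 138, 136, 135, 132, 130, 127, 119, 111, 102, 95, 93, 85, 79, 79, 69, 45]
191 [199, 199, 200, 200, 194, 167, 146, 138, 138, 139, 137, 139, 136, 136, 131, 128, 119, 109, 101, 93, 86, 73, 48]
192 [200, 198, 199, 200, 193, 167, 146, 137, 142, 137, 140, 140, 139, 137, 138, 139, 135, 133, 125, 119, 111, 94, 72]
193 [198, 199, 199, 196, 183, 157, 137, 137, 139, 139, 137, 140, 138, 138, 138, 138, 137, 139, 136, 135, 132, 126, 108]
```

Contact with the tray at 9 N. Easing the press, then opening gradually.

>>> {"fn": "jog_arm", "kwargs": {
  "plan": [
    {"turn": [0,0,0],"delta_pos": [0,0,-0.0002],"gripper": 0.4},
    {"turn": [0,0,0],"delta_pos": [0,0,-0.0002],"gripper": 0.4},
    {"turn": [0,0,0],"delta_pos": [0,0,0],"gripper": 0.4},
    {"turn": [0,0,0],"delta_pos": [0,0,0],"gripper": 0.64},
    {"turn": [0,0,0],"delta_pos": [0,0,0],"gripper": 0.68},
    {"turn": [0,0,0],"delta_pos": [0,0,0],"gripper": 0.75},
    {"turn": [0,0,0],"delta_pos": [0,0,0],"gripper": 0.85},
    {"turn": [0,0,0],"delta_pos": [0,0,0],"gripper": 1}
  ],
  "squeeze": 25
}}

```text
clock: 44.08
eef_pos: [0.5614, -0.1659, 0.0013]
ee_rot: [-0.025, 1.0, -0.0, -0.001]
contact_force: [0.3, 0.2, 0.7]
finger_gap: 0.0852
gripper_force: 0.0
```

>>> {"fn": "jog_arm", "kwargs": {
  "plan": [
    {"turn": [0,0,0],"delta_pos": [0,0,0],"gripper": 1},
    {"turn": [0,0,0],"delta_pos": [0,0,0],"gripper": 1},
    {"turn": [0,0,0],"delta_pos": [0,0,0],"gripper": 1}
  ]
}}

```text
clock: 44.45
eef_pos: [0.5616, -0.166, 0.0015]
ee_rot: [-0.025, 1.0, -0.0, -0.001]
contact_force: [0.1, 0.2, 0.5]
finger_gap: 0.0853
gripper_force: 0.0
```

Fully open. Rising straight up and clear, then back out of the camera's way.

>>> {"fn": "jog_arm", "kwargs": {
  "plan": [
    {"turn": [0,0,0],"delta_pos": [0,0,-0.003],"gripper": 1},
    {"turn": [0,0,0],"delta_pos": [0,0,-0.008],"gripper": 1},
    {"turn": [0,0,0],"delta_pos": [0,0,-0.015],"gripper": 1},
    {"turn": [0,0,0],"delta_pos": [0,0,-0.025],"gripper": 1},
    {"turn": [0,0,0],"delta_pos": [0,0,-0.03],"gripper": 1},
    {"turn": [0,0,0],"delta_pos": [0,0,-0.04],"gripper": 1},
    {"turn": [0,0,0],"delta_pos": [0.03,0,-0.04],"gripper": 1},
    {"turn": [0,0,0],"delta_pos": [0.04,0,-0.02],"gripper": 1}
  ]
}}

```text
clock: 45.45
eef_pos: [0.493, -0.1699, 0.1869]
ee_rot: [-0.025, 1.0, -0.001, 0.002]
contact_force: [0.1, -0.1, -0.1]
finger_gap: 0.0851
gripper_force: 0.0
```

>>> {"fn": "jog_arm", "kwargs": {
  "plan": [
    {"turn": [0,0,0],"delta_pos": [0.03,-0.05,0],"gripper": 1},
    {"turn": [0,0,0],"delta_pos": [0,-0.05,0],"gripper": 1},
    {"turn": [0,0,0],"delta_pos": [0,-0.05,0],"gripper": 1},
    {"turn": [0,0,0],"delta_pos": [0,-0.04,0],"gripper": 1},
    {"turn": [0,0,0],"delta_pos": [0,0,0],"gripper": 1},
    {"turn": [0,0,0],"delta_pos": [0,0,0],"gripper": 1}
  ]
}}

```text
clock: 46.2
eef_pos: [0.4714, -0.3604, 0.1834]
ee_rot: [-0.024, 1.0, -0.0, -0.001]
contact_force: [0.1, 0.3, 0.7]
finger_gap: 0.0857
gripper_force: 0.0
```

Run:
```python
from h import *
f=vision.grab_frame("top").astype(int)
for r in range(174,226,2): print(r,f[r,332:366].mean(1).astype(int).tolist())
w=np.array([np.cos(np.radians(TA)),np.sin(np.radians(TA))]);n=np.array([-w[1],w[0]])
print("plate exp",[np.round(proj("top",[*(T+k*w+b*n),.05]),1).tolist() for k in(-.055,.055) for b in(-.029,.029)])
print("stops",[np.round(proj("top",[*(T+k*w),.052]),1).tolist() for k in(-.059,.059)])
s=bot.observe();print(s["eef_pos"],s["contact_force"],s["clock"])
```

```text
174 [162, 163, 162, 162, 162, 163, 162, 163, 162, 162, 162, 162, 162, 161, 162, 162, 162, 162, 161, 162, 162, 161, 161, 161, 162, 161, 162, 162, 161, 160, 162, 162, 161, 161]
176 [163, 163, 163, 163, 162, 161, 161, 161, 162, 161, 157, 152, 151, 151, 151, 152, 154, 156, 156, 154, 157, 158, 161, 162, 161, 161, 162, 161, 162, 161, 162, 161, 161, 161]
178 [162, 163, 163, 157, 147, 133, 131, 150, 166, 153, 134, 126, 128, 129, 132, 136, 137, 142, 148, 150, 155, 176, 189, 177, 165, 162, 162, 162, 161, 162, 162, 162, 160, 161]
180 [162, 159, 152, 137, 111, 94, 110, 160, 198, 194, 174, 170, 173, 177, 181, 186, 181, 166, 168, 180, 192, 202, 199, 183, 172, 168, 164, 163, 162, 162, 164, 163, 163, 163]
182 [159, 147, 117, 97, 88, 90, 119, 159, 179, 184, 178, 177, 177, 178, 178, 179, 176, 173, 173, 173, 173, 172, 173, 173, 174, 172, 164, 162, 162, 162, 162, 163, 162, 162]
184 [159, 144, 112, 89, 85, 94, 126, 158, 164, 163, 162, 160, 163, 165, 165, 164, 163, 165, 166, 168, 168, 166, 166, 166, 167, 167, 160, 160, 162, 164, 163, 162, 163, 162]
186 [159, 143, 112, 88, 84, 96, 131, 165, 169, 172, 176, 
[... 2758 characters left out ...]
9, 94, 100, 93, 84, 84, 85, 85, 84, 83, 83, 84]
220 [165, 166, 166, 166, 165, 162, 155, 138, 120, 129, 142, 128, 113, 110, 107, 102, 97, 94, 86, 81, 78, 79, 80, 84, 87, 87, 85, 85, 84, 85, 85, 85, 84, 84]
222 [166, 165, 165, 166, 165, 163, 159, 145, 121, 99, 90, 85, 85, 86, 86, 85, 85, 84, 84, 84, 85, 84, 85, 85, 86, 84, 85, 84, 85, 84, 84, 84, 85, 84]
224 [167, 165, 166, 166, 165, 159, 142, 114, 91, 85, 86, 85, 85, 85, 84, 85, 85, 84, 85, 85, 86, 93, 104, 107, 108, 101, 91, 86, 85, 86, 85, 85, 83, 85]
plate exp [[359.2, 216.1], [340.0, 217.1], [357.1, 179.8], [338.0, 180.8]]
stops [[349.8, 217.9], [347.5, 178.9]]
[ 0.47151166 -0.35989765  0.18335215] [0.55200873 0.1164437  0.36302698] 46.25
```

The plate's frame lines in the top view sit centred on the tray: rows 184 to 213 between stops at rows 178.5 and 218, columns 341 to 356. The gripper is clear of everything, so I'm handing in.

```bash
python3 -c "
from rig import bot
print(bot.close_job())"
```

```text
the job is handed in; nothing more can be done
None
```

The steel plate lies on the tray, centred between the two end stops to about 1 mm in the final top view and covering the opening, and the job is handed in at about 46 s of the 69 s allowed, with the highest readings about 9 N on both the slide and the lay-down; the hand-in returned no verdict.

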